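# Clamp the 30 mm handle blanks in the marking jig

### The job

Get the 30 mm square handle blanks ready for scribing a line across them all: pinch each wooden blank across its width to measure it, lay every 30 mm one in a single row in the channel of the marking jig, against the steel back stop, and put the thinner and thicker ones in the wooden offcut tray. With the row laid, slide the slotted fence up to the blanks until its front edge is on the scribed lines, and only then turn both clamp knobs clockwise until they are fully tight. Leave the scriber, vial, matchbox and brass weight alone.

Things in the scene. Friction and masses are not known exactly. Their poses are not given: they have to be found in the camera images.
- jig: marking jig, bolted down: wooden base 170 (x) x 270 (y) x 16 mm high; origin at the centre of its underside. +x points from the fence to the steel back stop, y runs along the channel. Blanks lie on the base's top along y between back stop (face at x = +64 mm, 12 mm high) and fence (wall 12 mm high). Seated 30 mm blanks: centres at x = +49, z = +31 mm; room for three, at y = -74, 0, +74 mm
- fence (a joint): position of the aluminium fence along its two slots, m: 0 = its front edge (working face) on the scribed lines, that is 30 mm from the back stop, so that it just touches seated 30 mm blanks; positive = away from the stop. Travel -0.008 to +0.030, stays where it is left, moves with about 4 N while the knobs are loose; starts open, at 0.016 to 0.029
- fence_grip (a point): centre of the round black grip post on the fence, 18 mm diameter, upright, its top 14 mm above this point, the fence's foot plate 18 mm below it; pinch it and push along the jig's x to slide the fence
- fence_edge (a point): middle of the front edge of the fence, at channel-floor height; axes as the jig
- mark_left (a point): middle of the scribed line on the inlaid metal strip at the left (+y) end of the jig; the fence's front edge belongs in line with it (same x in the jig's frame)
- mark_right (a point): the same at the right (-y) end of the jig
- knob_left (a joint): angle of the left clamp knob, rad: 0 = fully loose, its bar nearly along the jig's y; grows clockwise seen from above; 1.3 = fully tight, at its stop, the bar along the jig's x. It screws down on the fence, bites from about 0.65 on and then needs up to 0.3 N m; both tight hold the fence fast. Starts at 0 to 0.25
- knob_left_grip (a point): centre of the black bar of the left clamp knob, on its axis (x = -14, y = +80 mm on the jig): bar 42 long, 11 thick, 20 high, top 10 mm above this point. The point turns with the knob: seen from above, the bar lies 1.3 rad counter-clockwise from the point's x axis
- knob_right (a joint): angle of the right clamp knob, rad: 0 = fully loose, its bar nearly along the jig's y; grows clockwise seen from above; 1.3 = fully tight, at its stop, the bar along the jig's x. It screws down on the fence, bites from about 0.65 on and then needs up to 0.3 N m; both tight hold the fence fast. Starts at 0 to 0.25
- knob_right_grip (a point): centre of the black bar of the right clamp knob, on its axis (x = -14, y = -80 mm on the jig): bar 42 long, 11 thick, 20 high, top 10 mm above this point. The point turns with the knob: seen from above, the bar lies 1.3 rad counter-clockwise from the point's x axis
- blank_a_center (a point): centre of a square wooden handle blank, 64 mm long (its y axis), lying on the bench to the left of the jig; 26, 30 or 34 mm square in section, which of these is not told: pinch it across its width to find out. May be absent (None)
- blank_b_center (a point): centre of a square wooden handle blank, 64 mm long (its y axis), lying on the bench to the left of the jig; 26, 30 or 34 mm square in section, which of these is not told: pinch it across its width to find out. May be absent (None)
- blank_c_center (a point): centre of a square wooden handle blank, 64 mm long (its y axis), lying on the bench to the left of the jig; 26, 30 or 34 mm square in section, which of these is not told: pinch it across its width to find out. May be absent (None)
- blank_d_center (a point): centre of a square wooden handle blank, 64 mm long (its y axis), lying on the bench to the left of the jig; 26, 30 or 34 mm square in section, which of these is not told: pinch it across its width to find out. May be absent (None)
- blank_e_center (a point): centre of a square wooden handle blank, 64 mm long (its y axis), lying on the bench to the left of the jig; 26, 30 or 34 mm square in section, which of these is not told: pinch it across its width to find out. May be absent (None)
- offcut_tray: loose shallow wooden tray to the right of the jig, 180 (x) x 130 (y) x 30 mm high, walls and floor 6 mm; origin at the centre of its underside
- scriber: brass scriber lying behind the jig, 188 mm long; a bystander, to be left alone
- oil_vial: square glass oil vial standing behind the jig, 30 x 34 x 64 mm; a bystander, to be left alone
- matchbox: matchbox behind the jig, 36 x 52 x 15 mm; a bystander, to be left alone
- brass_weight: round brass weight behind the jig, 32 mm across, 30 mm high; a bystander, to be left alone
There are look-alikes about, which are no part of the job. Leave any purple look-alike of the part that bears blank_c_center alone. What is shaped like the part that bears blank_b_center but red is not meant.

How it is judged (in metres and radians):
On the way, in this order (a step that is already met when the one before it is completed fails the run):
1. every 30 mm blank lies in the channel and the fence has been slid to the scribed lines (x of blank_a_center in the frame of jig between 0.0455 and 0.0525 m and y of blank_a_center in the frame of jig between -0.112 and 0.112 m and z of blank_a_center in the frame of jig between 0.027 and 0.035 m and angle between the y axis of each of blank_a_center, blank_c_center, blank_e_center and the y axis of jig, either way round below 0.1 rad and x of blank_c_center in the frame of jig between 0.0455 and 0.0525 m and y of blank_c_center in the frame of jig between -0.112 and 0.112 m and z of blank_c_center in the frame of jig between 0.027 and 0.035 m and x of blank_e_center in the frame of jig between 0.0455 and 0.0525 m and y of blank_e_center in the frame of jig between -0.112 and 0.112 m and z of blank_e_center in the frame of jig between 0.027 and 0.035 m and value of joint fence between -0.0025 and 0.0025 m), for 0.2 s.
2. with the fence on the lines, both clamp knobs are tightened (all of step 1 and value of joint each of knob_left, knob_right above 1.1 rad), for 0.2 s.
At the end, for the whole second after the job is handed in: Every 30 mm blank lies along the channel floor, its centre within 3.5 mm of touching the back stop, within 0.1 rad; the fence edge is within 2.5 mm of the lines; both knobs are past 1.1 rad; every other blank is inside the level offcut tray; all at rest (all of step 2 and x of blank_b_center in the frame of offcut_tray between -0.085 and 0.085 m and y of blank_b_center in the frame of offcut_tray between -0.06 and 0.06 m and z of blank_b_center in the frame of offcut_tray between 0.01 and 0.06 m and x of blank_d_center in the frame of offcut_tray between -0.085 and 0.085 m and y of blank_d_center in the frame of offcut_tray between -0.06 and 0.06 m and z of blank_d_center in the frame of offcut_tray between 0.01 and 0.06 m and linear speed of each of blank_a, blank_c, blank_e, blank_b, blank_d below 0.02 m/s and angle between offcut_tray's own z axis and vertical below 0.1 rad).
It fails at once if a bystander (scriber, vial, matchbox, brass weight) is moved more than 3 cm or the vial is tipped over (distance of any of scriber, oil_vial, matchbox, brass_weight from where it was at the start of the episode above 0.03 m or angle between oil_vial's own z axis and vertical above 0.6 rad).
Of blank_a, blank_b, blank_c, blank_d, blank_e only 3 to 5 are there at a start; the rules pass over those that are not, and their reading is None.
At some moment in a run one of offcut_tray, blank_a, blank_b, blank_c, blank_d, blank_e may be knocked a few centimetres aside while the robot is not near it.
Once in a run the grip may slacken for a moment while it holds something.
It also fails if it takes over 210 s, if anything falls off the work surface, if the arm or the gripper's body presses on something with over 40 N, if the wrist force passes 120 N, or if a joint passes its speed limit or range.

### The arm

A 6-joint arm with a two-finger parallel gripper is mounted at the origin on a cart in front of the work surface, level with it; the furniture and walls round the work are solid. World frame = base frame: x ahead of the robot, y to its left, z up, the work surface at z = 0. Lengths are in m, angles in degrees, forces in N, time in s.
With the tool pointing down it reaches from about 0.275 to 0.825 m from the base axis. Payload 5.2 kg.
Tool frame: the origin (TCP) lies midway between the tips of the shut fingers; the grasp point (between the pads) lies 19 mm behind it (arm.hold_point_z is the distance from the TCP to the grasp point, in m); z points along the fingers, y is the direction in which the jaws open and shut (so a half turn about z gives the same grasp; the last joint's range is limited). The gripper opens to 93 mm and grips with 3 to 60 N. Pads are 15 mm wide; open, the fingers measure 128 mm over their backs; the gripper's body (75 mm by 188 mm) begins 65 mm behind the grasp point.
Start: joints at [54.672, 14.817, 87.949, -0, 77.235, -11.62], TCP at [0.221, 0.504, 0.219] pointing down, gripper open.
Joint ranges: [-179.93, 179.93], [-52.35, 119.4], [10.71, 147.94], [-69.91, 249.91], [12.55, 155.21], [-178.61, 178.61]. Speed limits (degrees/s): [147.25, 147.25, 180, 180, 180, 180].

### API

Orientations are given as a 3x3 rotation matrix whose columns are the frame's x, y, z axes.
In Python, from workcell import arm, optics gives the robot as it stands.
- The arm moves only by the tool servo_tool, never from a script. Its argument "motion" is a list of rows, each a list of 4 numbers: the shift along the tool's x, y, z in mm, then the turn about the tool's z in rad. A call has 1 to 12 rows; each row shifts and turns the commanded pose from where the row before left it, along the tool's axes as they then stand; what a row does not reach is not made up. A row lasts 1/10 s, in which the tool goes at most 50 mm and 8.59 degrees, less where a joint would pass 70% of its speed; a pose out of reach is approached as far as the arm can. A call with a gripper value outside its range is refused whole. "gripper" is the finger opening in mm, from 0 to 93, set as the call begins (left out, the last holds). The fingers move at their own pace and stop on an object; "squeeze" is the grip in N (left out, the last holds). Time passes only in rows, so rows that do not move let the fingers close. It gives the time, the measured TCP pose, the force and the opening at its end, in the units of the state.
- arm.get_state(): the state, without advancing time (a new reading comes with each control period).
- optics.snapshot(name): name is "scene" or "side" or "wrist"; returns a dict with "frame" (384x512x3 uint8, red, green, blue), "mtx" (3x3 intrinsics, pixels), "camera_from_world" (4x4, takes a point from world to camera coordinates). Camera axes: x right, y up, looking along -z (the intrinsics and any distortion apply to the point x, -y, -z); pixel columns grow to the right and rows downward; lengths in m; the calibration is good to about 2 mm. The wrist camera is an equidistant fisheye: a pixel r from the principal point sees the ray r / f radians off the axis. A picture is of the moment at which its call begins. There is no depth.
- arm.sign_off(): hands the job in, once; it reports no verdict.
The state is a dict: "t": time; "q": joint angles; "joint_velocities": joint speeds; "joint_torque": joint torques, N m; "position": TCP position; "ee_rot": TCP orientation; "wrist_force": force on the tool from outside, world axes, zero at the start; "torque": the same for the moment, N m; "opening": finger opening in m.
Only numpy, scipy, OpenCV 4.12 (cv2) and the standard library are available. Lean on these libraries where they do the work, as an engineer would, in place of code of your own. Each camera call takes 0.05 s, during which the arm holds its last target.

## Working session

There is one attempt and no reset: what is moved stays moved. The work goes in short steps, Python scripts to look and compute and a tool call to move; the robot and the scene stay as the last step left them, time stands still between calls to the robot, and variables do not carry over. Pictures are saved under pics/ and viewed, and the job is handed in when it is done.

Besides the shell and the picture viewer there is one more tool, called after ">>>" by a JSON object that holds its "method" and its "body". servo_tool: Moves the arm, as the interface text tells. Its arguments: {"type":"object","properties":{"motion":{"type":"array","items":{"type":"array","items":{"type":"number"}}},"gripper":{"type":"number"},"squeeze":{"type":"number"}},"required":["motion"]}

```bash
ls -la; mkdir -p pics; cat > h.py <<'E'
import numpy as np, cv2
from workcell import arm, optics
def snap(name, fn=None):
    s=optics.snapshot(name)
    if fn: cv2.imwrite('pics/'+fn, s['frame'][:,:,::-1])
    return s
E
python3 - <<'E'
from h import *
for n in ['scene','side','wrist']:
    s=snap(n,n+'0.png'); print(n,s['mtx'].round(1).tolist()); print(s['camera_from_world'].round(4).tolist(), [k for k in s])
st=arm.get_state()
for k,v in st.items(): print(k,np.round(v,4).tolist())
print(arm.hold_point_z)
E
```

```text
total 12
drwxr-xr-x  3 agent agent 4096 Dec  7 04:42 .
drwxr-xr-x 23 root  root  4096 Dec  7 04:42 ..
drwxr-xr-x  2 agent agent 4096 Dec  7 04:42 pics
scene [[366.9, 0.0, 258.0], [0.0, 366.9, 187.0], [0.0, 0.0, 1.0]]
[[0.9945, -0.1024, 0.0228, -0.5984], [0.038, 0.5545, 0.8313, -0.0808], [-0.0978, -0.8259, 0.5553, -0.9729], [0.0, 0.0, 0.0, 1.0]] ['frame', 'mtx', 'camera_from_world']
side [[363.9, 0.0, 253.6], [0.0, 363.9, 193.4], [0.0, 0.0, 1.0]]
[[0.9484, -0.3169, -0.0125, -0.5267], [0.142, 0.3893, 0.9101, -0.1454], [-0.2835, -0.8649, 0.4142, -0.7936], [0.0, 0.0, 0.0, 1.0]] ['frame', 'mtx', 'camera_from_world']
wrist [[297.3, 0.0, 254.7], [0.0, 297.3, 190.8], [0.0, 0.0, 1.0]]
[[0.4023, 0.9155, -0.0012, -0.5491], [-0.8857, 0.3889, -0.2534, 0.0284], [-0.2316, 0.1031, 0.9673, -0.3904], [0.0, 0.0, 0.0, 1.0]] ['frame', 'mtx', 'camera_from_world']
t 0.15
q [54.6711, 14.8496, 87.995, 0.0, 77.2331, -11.6178]
joint_velocities [-0.0927, -0.0983, -0.1581, -0.052, -0.0662, -0.0261]
joint_torque [0.0018, -43.7646, -28.4234, 0.0718, 0.038, -0.0001]
position [0.2209, 0.5033, 0.218]
ee_rot [[-0.9156, 0.4021, -0.0008], [0.4021, 0.9156, -0.0011], [0.0003, -0.0013, -1.0]]
wrist_force [-0.8992, -0.3141, -0.7478]
torque [0.0645, 0.0564, 0.0451]
opening 0.093
0.0188
```

View pics/scene0.png

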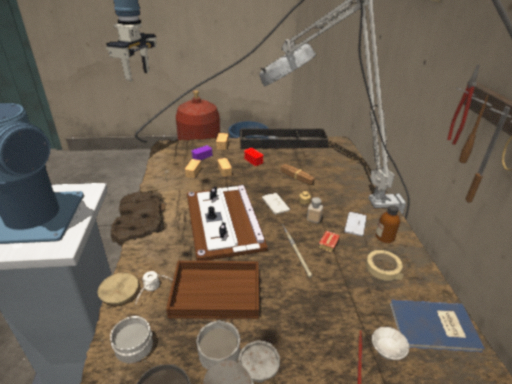

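View pics/side0.png

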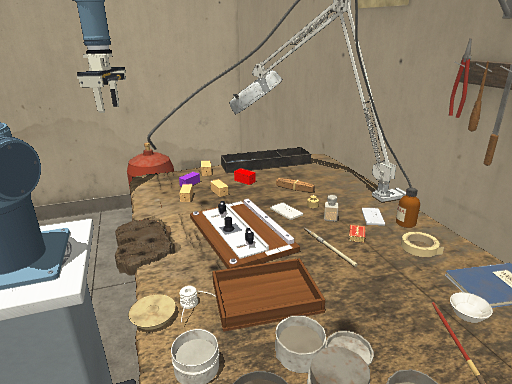

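View pics/wrist0.png

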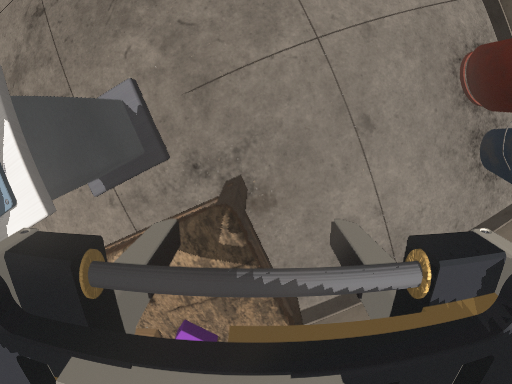

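```bash
cat >> h.py <<'E'
def ray(s,u,v,fish=False):
    K=s['mtx']; T=s['camera_from_world']; R=T[:3,:3]; c=-R.T@T[:3,3]
    x=(u-K[0,2])/K[0,0]; y=(v-K[1,2])/K[1,1]
    if fish:
        r=np.hypot(x,y); d=np.array([x/r*np.sin(r), -y/r*np.sin(r), -np.cos(r)]) if r>1e-9 else np.array([0,0,-1.])
    else: d=np.array([x,-y,-1.])
    return c, R.T@d
def onz(s,u,v,z,fish=False):
    c,d=ray(s,u,v,fish); return c+d*(z-c[2])/d[2]
def proj(s,p,fish=False):
    K=s['mtx']; T=s['camera_from_world']; q=T[:3,:3]@np.asarray(p,float)+T[:3,3]
    a=np.array([q[0],-q[1],-q[2]])
    if fish:
        rr=np.hypot(a[0],a[1]); th=np.arctan2(rr,a[2]); a=np.array([a[0]/rr*th,a[1]/rr*th,1])
    else: a=a/a[2]
    return K[0,0]*a[0]+K[0,2], K[1,1]*a[1]+K[1,2]
def tri(ra,rb):
    (c1,d1),(c2,d2)=ra,rb
    d1=d1/np.linalg.norm(d1); d2=d2/np.linalg.norm(d2)
    A=np.stack([d1,-d2],1); t=np.linalg.lstsq(A,c2-c1,rcond=None)[0]
    return (c1+t[0]*d1+c2+t[1]*d2)/2, np.linalg.norm(c1+t[0]*d1-c2-t[1]*d2)
def crop(s,x0,y0,x1,y1,k,fn):
    im=s['frame'][y0:y1,x0:x1,::-1]; cv2.imwrite('pics/'+fn,cv2.resize(im,None,fx=k,fy=k,interpolation=cv2.INTER_CUBIC))
E
python3 - <<'E'
from h import *
a=snap('scene');b=snap('side')
crop(a,170,120,350,270,4,'c1.png'); crop(b,150,140,350,280,4,'c2.png')
for n,pa,pb in [('A',(222,140),(206,167)),('B',(193,168),(186,193)),('C',(225,167),(219,187)),('purple',(202,152),(190,179)),('red',(254,156),(245,176)),('post',(213,210),(228,222))]:
    print(n, tri(ray(a,*pa),ray(b,*pb)), onz(a,*pa,0.015).round(3), onz(b,*pb,0.015).round(3))
E
```

```text
A (array([0.51103313, 0.39780172, 0.01330704]), np.float64(0.004224149843550713)) [0.51  0.398 0.015] [0.511 0.388 0.015]
B (array([0.41272361, 0.22112789, 0.0033843 ]), np.float64(0.003357342974787188)) [0.413 0.204 0.015] [0.41  0.192 0.015]
C (array([0.51535562, 0.21563783, 0.00842409]), np.float64(0.0006335985444510665)) [0.515 0.204 0.015] [0.512 0.201 0.015]
purple (array([0.44044957, 0.31537544, 0.00979903]), np.float64(0.0051728766354088105)) [0.439 0.31  0.015] [0.439 0.297 0.015]
red (array([0.61744129, 0.27852955, 0.00904543]), np.float64(0.0036567353575125447)) [0.616 0.271 0.015] [0.613 0.26  0.015]
post (array([ 0.47752659, -0.03544039,  0.02432317]), np.float64(0.001709425111905865)) [ 0.477 -0.022  0.015] [ 0.482 -0.02   0.015]
```

View pics/c1.png

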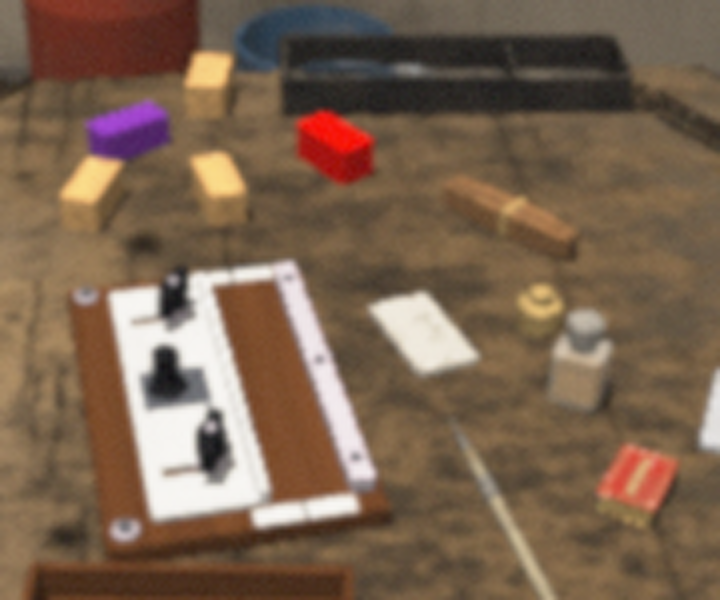

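View pics/c2.png

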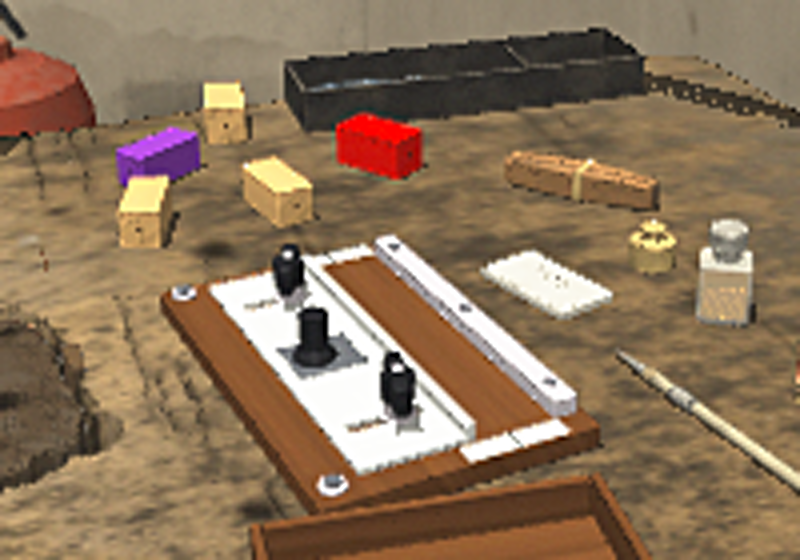

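The crops show three tan blanks (scene px (222,140), (193,168), (225,167)). The purple (202,152) and red (254,156) blocks are look-alikes to leave. Next I check the lamp's position, then move over the blanks.

```bash
cat >> h.py <<'E'
def rel(target, yaw=None):
    """needed shift along tool axes (mm) and turn; yaw = world angle (deg) of tool y axis (mod 180)"""
    st=arm.get_state(); R=np.array(st['ee_rot']); d=np.array(target)-np.array(st['position'])
    l=R.T@d*1000
    out=l.round(1).tolist()
    a=np.degrees(np.arctan2(R[1,1],R[0,1]))
    print('t',round(st['t'],1),'pos',np.round(st['position'],4),'yaw_y',round(a,1),'q6',round(st['q'][5],1),'open',round(st['opening']*1000,1))
    print('shift xyz mm',out, 'turn rad (ccw world = negative tool z)', None if yaw is None else round(-np.radians((yaw-a+90)%180-90),3))
E
python3 - <<'E'
from h import *
a=snap('scene');b=snap('side')
for n,pa,pb in [('lamp head',(262,76),(233,105)),('lampright',(310,52),(280,78)),('toolbox',(243,147),(222,167))]:
    print(n, tri(ray(a,*pa),ray(b,*pb)))
rel((0.56,0.26,0.218))
E
```

```text
lamp head (array([0.68011076, 0.63132189, 0.17511092]), np.float64(0.004537467766243557))
lampright (array([0.85033158, 0.5608512 , 0.28121347]), np.float64(0.011521910643598443))
toolbox (array([ 0.57953074,  0.40352727, -0.00812524]), np.float64(0.02403447874860124))
t 0.3 pos [0.2211 0.5035 0.2185] yaw_y 66.3 q6 -11.6 open 92.7
shift xyz mm [-408.2, -86.7, 0.5] turn rad (ccw world = negative tool z) None
```

>>> {"method": "servo_tool", "body": {"motion": [[-35, -7, 0, 0], [-35, -7, 0, 0], [-35, -7, 0, 0], [-35, -7, 0, 0], [-35, -7, 0, 0], [-35, -7, 0, 0], [-35, -7, 0, 0], [-35, -7, 0, 0], [-35, -7, 0, 0], [-35, -8, 0, 0], [-35, -8, 0, 0], [-23, -8, 0, 0]], "gripper": 93}}

```text
t: 1.55
position: [0.5617, 0.2582, 0.2184]
ee_rot: [[-0.915, 0.403, 0.0], [0.403, 0.915, -0.0], [-0.001, -0.0, -1.0]]
wrist_force: [0.0, -0.1, -0.4]
opening: 0.0931
```

>>> {"method": "servo_tool", "body": {"motion": [[0, 0, 0, 0], [0, 0, 0, 0], [0, 0, 0, 0]]}}

```text
t: 1.85
position: [0.5588, 0.2607, 0.2186]
ee_rot: [[-0.916, 0.401, -0.001], [0.401, 0.916, 0.0], [0.001, 0.0, -1.0]]
wrist_force: [0.2, -0.7, 0.3]
opening: 0.0929
```

```bash
python3 - <<'E'
from h import *
w=snap('wrist','w1.png'); rel((0.56,0.26,0.218))
E
```

```text
t 1.9 pos [0.5587 0.2609 0.2187] yaw_y 66.4 q6 -51.7 open 93.2
shift xyz mm [-1.5, -0.3, 0.7] turn rad (ccw world = negative tool z) None
```

View pics/w1.png

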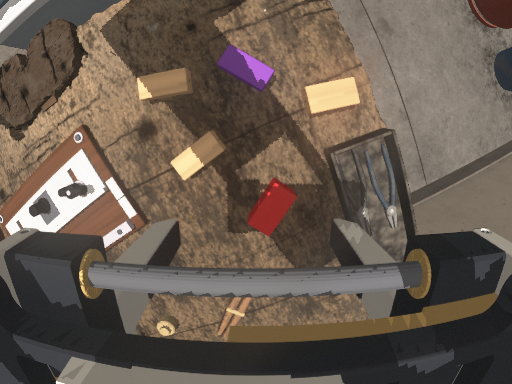

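```bash
python3 - <<'E'
from h import *
w=snap('wrist'); crop(w,110,30,390,210,2.8,'w1c.png')
E
```

```text
(no output)
```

View pics/w1c.png

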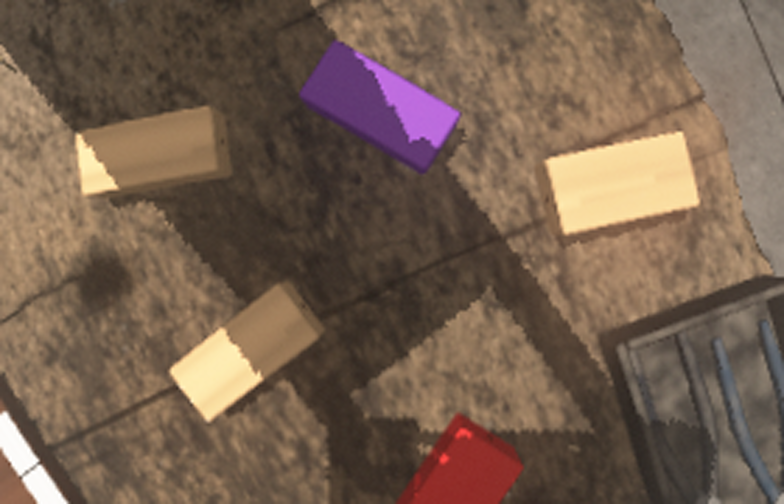

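```bash
cat > q.py <<'E'
from h import *
def quad(w,pts,k,x0,y0,z):
    P=np.array([onz(w,x0+(x)/k,y0+(y)/k,z,True)[:2] for x,y in pts])
    c=P.mean(0); e=[np.linalg.norm(P[i]-P[(i+1)%4]) for i in range(4)]
    d=(P[1]-P[0])+(P[2]-P[3]); 
    print('c',c.round(4),'edges mm',(np.array(e)*1000).round(1),'long yaw',np.degrees(np.arctan2(d[1],d[0])).round(1))
E
python3 - <<'E'
from q import *
w=snap('wrist')
for pts in [[(78,133),(210,107),(216,168),(84,194)],[(171,371),(284,284),(317,330),(210,420)],[(546,159),(684,132),(699,204),(565,235)]]:
    for z in (.026,.030,.034): quad(w,pts,2.8,110,30,z)
E
```

```text
c [0.4093 0.2018] edges mm [62.2 27.5 62.3 28.3] long yaw 73.0
c [0.4102 0.2028] edges mm [61.5 27.2 61.6 28. ] long yaw 73.0
c [0.4112 0.2037] edges mm [60.8 26.9 60.9 27.7] long yaw 73.0
c [0.5102 0.2047] edges mm [64.6 24.7 63.6 28.3] long yaw 103.5
c [0.51   0.2056] edges mm [63.9 24.4 62.9 28. ] long yaw 103.5
c [0.5098 0.2065] edges mm [63.2 24.2 62.2 27.7] long yaw 103.5
c [0.5074 0.3876] edges mm [64.5 32.9 63.6 34.1] long yaw 81.2
c [0.5072 0.3865] edges mm [63.8 32.5 62.8 33.7] long yaw 81.2
c [0.5071 0.3854] edges mm [63.  32.2 62.1 33.3] long yaw 81.2
```

>>> {"method": "servo_tool", "body": {"motion": [[0, 0, 0, 0.14], [0, 0, 0, 0.14], [0, 0, 0, 0.14], [0, 0, 0, 0.14], [0, 0, 0, 0.14], [0, 0, 0, 0.14], [0, 0, 0, 0.083], [0, 0, 0, 0], [0, 0, 0, 0]], "gripper": 70, "squeeze": 20}}

```text
t: 2.9
position: [0.5593, 0.2604, 0.2188]
ee_rot: [[-0.235, 0.972, 0.0], [0.972, 0.235, 0.0], [0.0, 0.0, -1.0]]
wrist_force: [-0.4, 0.8, 0.0]
opening: 0.0697
```

```bash
python3 - <<'E'
from h import *
w=snap('wrist','w2.png'); rel((0.51,0.2055,0.06),13.5)
E
```

```text
t 3.0 pos [0.5594 0.2603 0.2188] yaw_y 13.6 q6 1.0 open 69.7
shift xyz mm [-41.7, -60.9, 158.8] turn rad (ccw world = negative tool z) 0.001
```

View pics/w2.png

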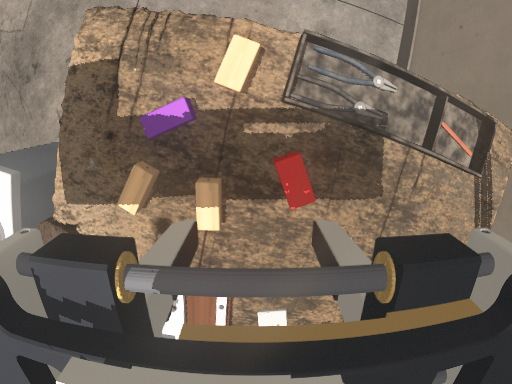

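>>> {"method": "servo_tool", "body": {"motion": [[-14, -20, 20, 0], [-14, -20, 30, 0], [-14, -21, 30, 0], [0, 0, 40, 0], [0, 0, 39, 0], [0, 0, 0, 0], [0, 0, 0, 0]]}}

```text
t: 3.65
position: [0.5101, 0.205, 0.0599]
ee_rot: [[-0.233, 0.973, -0.001], [0.973, 0.233, -0.0], [0.0, -0.001, -1.0]]
wrist_force: [0.9, -0.3, 0.7]
opening: 0.07
```

```bash
python3 - <<'E'
from h import *
w=snap('wrist','w3.png'); rel((0.51,0.2055,0.006),13.5)
E
```

```text
t 3.7 pos [0.5113 0.2053 0.0611] yaw_y 13.5 q6 -3.2 open 69.6
shift xyz mm [0.5, -1.3, 55.1] turn rad (ccw world = negative tool z) -0.001
```

View pics/w3.png

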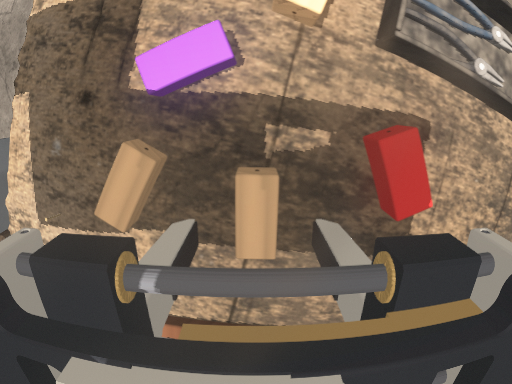

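The blank at px (256,213) lies centred and aligned between the fingers; lower and pinch.

>>> {"method": "servo_tool", "body": {"motion": [[0, -1, 20, 0], [0, 0, 20, 0], [0, 0, 14, 0], [0, 0, 0, 0], [0, 0, 0, 0]]}}

```text
t: 4.2
position: [0.5107, 0.2051, 0.0075]
ee_rot: [[-0.232, 0.973, 0.003], [0.973, 0.232, 0.001], [-0.0, 0.003, -1.0]]
wrist_force: [-0.3, 0.5, 0.5]
opening: 0.07
```

>>> {"method": "servo_tool", "body": {"motion": [[0, 0, 0, 0], [0, 0, 0, 0], [0, 0, 0, 0], [0, 0, 0, 0], [0, 0, 0, 0], [0, 0, 0, 0]], "gripper": 10, "squeeze": 15}}

```text
t: 4.8
position: [0.5093, 0.2047, 0.0057]
ee_rot: [[-0.232, 0.973, 0.0], [0.973, 0.232, 0.0], [0.0, 0.0, -1.0]]
wrist_force: [0.2, -0.2, 1.4]
opening: 0.0298
```

```bash
python3 - <<'E'
from h import *
w=snap('wrist','w4.png'); rel((0.51,0.2055,0.006),13.5)
for i in range(3): w=snap('wrist'); print(arm.get_state()['opening'])
E
```

```text
t 4.8 pos [0.5093 0.2047 0.0057] yaw_y 13.4 q6 -3.2 open 29.8
shift xyz mm [0.6, 0.9, -0.3] turn rad (ccw world = negative tool z) -0.002
0.029889474455773227
0.03007408625319423
0.02985626614929383
```

View pics/w4.png

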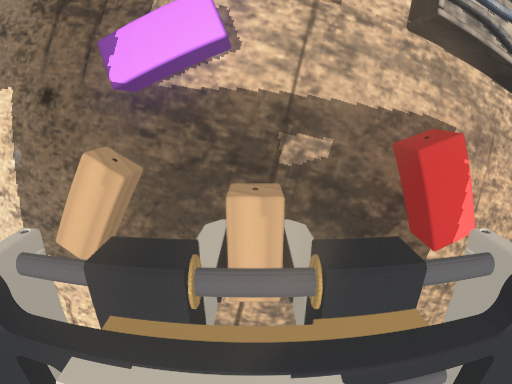

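Blank at (0.510,0.205) measures 30 mm. I'll regrip it by the ends so no finger comes between blank and back stop, but first measure the other two.

>>> {"method": "servo_tool", "body": {"motion": [[0, 0, 0, 0], [0, 0, 0, 0], [0, 0, 0, 0], [0, 0, -30, 0], [0, 0, -40, 0], [0, 0, 0, 0], [0, 0, 0, 0]], "gripper": 60}}

```text
t: 5.7
position: [0.5098, 0.2048, 0.0766]
ee_rot: [[-0.232, 0.973, 0.002], [0.973, 0.232, 0.0], [-0.0, 0.002, -1.0]]
wrist_force: [-0.6, -0.8, -0.8]
opening: 0.0597
```

```bash
python3 - <<'E'
from h import *
w=snap('wrist','w5.png'); rel((0.4102,0.2028,0.076),-17)
crop(w,60,20,340,270,2.4,'w5c.png')
E
```

```text
t 5.8 pos [0.5088 0.2046 0.0754] yaw_y 13.4 q6 -3.2 open 59.7
shift xyz mm [21.1, -96.3, -0.6] turn rad (ccw world = negative tool z) 0.531
```

View pics/w5c.png

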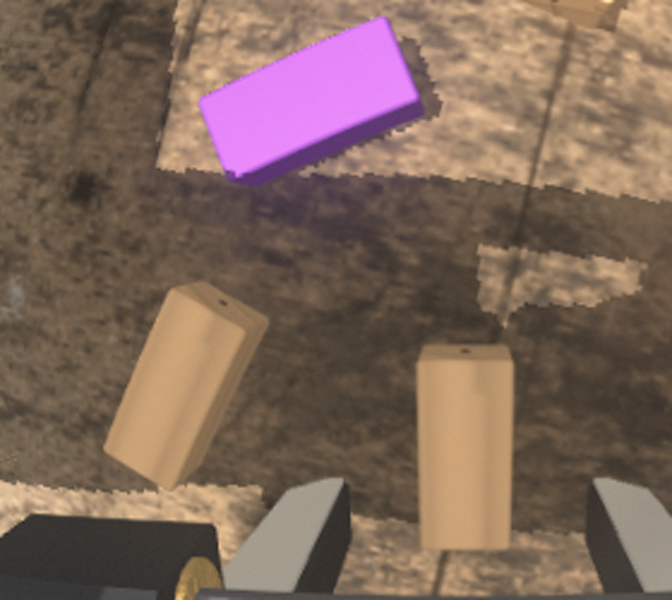

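```bash
python3 - <<'E'
from q import *
w=snap('wrist')
for z in (.026,.03,.034): quad(w,[(105,451),(172,289),(240,331),(168,488)],2.4,60,20,z)
for z in (.03,): quad(w,[(419,549),(417,360),(513,360),(510,549)],2.4,60,20,z)
E
```

```text
c [0.4069 0.2008] edges mm [63.4 26.9 62.  26.7] long yaw 73.1
c [0.4085 0.2021] edges mm [62.2 26.4 60.8 26.2] long yaw 73.1
c [0.4101 0.2035] edges mm [61.  25.9 59.7 25.7] long yaw 73.1
c [0.5071 0.2036] edges mm [62.8 29.  62.7 29.8] long yaw 103.2
```

>>> {"method": "servo_tool", "body": {"motion": [[5, -24, 0, 0], [5, -24, 0, 0], [5, -24, 0, 0], [6, -25, 0, 0], [0, 0, 0, 0.14], [0, 0, 0, 0.14], [0, 0, 0, 0.14], [0, 0, 0, 0.105], [0, 0, 0, 0], [0, 0, 0, 0]]}}

```text
t: 6.8
position: [0.4092, 0.2024, 0.0748]
ee_rot: [[0.284, 0.959, -0.002], [0.959, -0.284, -0.0], [-0.001, -0.002, -1.0]]
wrist_force: [-0.8, -0.4, 0.6]
opening: 0.0599
```

```bash
python3 - <<'E'
from h import *
w=snap('wrist','w6.png'); rel((0.4085,0.202,0.006),-16.9)
E
```

```text
t 6.8 pos [0.4093 0.2024 0.0749] yaw_y -16.5 q6 28.8 open 60.1
shift xyz mm [-0.6, -0.6, 68.9] turn rad (ccw world = negative tool z) 0.007
```

View pics/w6.png

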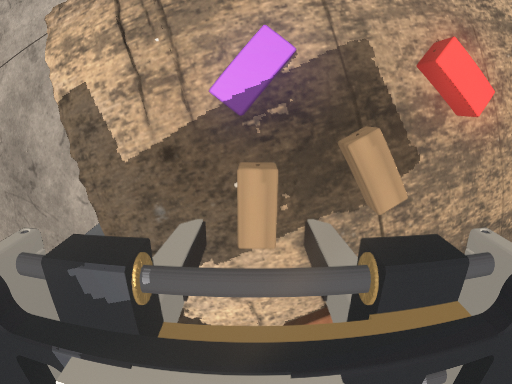

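>>> {"method": "servo_tool", "body": {"motion": [[0, 0, 25, 0.007], [0, 0, 24, 0], [0, 0, 20, 0], [0, 0, 0, 0], [0, 0, 0, 0]]}}

```text
t: 7.35
position: [0.4097, 0.2025, 0.0066]
ee_rot: [[0.293, 0.956, -0.001], [0.956, -0.293, -0.0], [-0.001, -0.001, -1.0]]
wrist_force: [0.4, -0.2, 0.1]
opening: 0.06
```

>>> {"method": "servo_tool", "body": {"motion": [[0, 0, 0, 0], [0, 0, 0, 0], [0, 0, 0, 0], [0, 0, 0, 0], [0, 0, 0, 0], [0, 0, 0, 0]], "gripper": 10, "squeeze": 15}}

```text
t: 7.95
position: [0.4103, 0.2027, 0.0071]
ee_rot: [[0.294, 0.956, 0.001], [0.956, -0.294, 0.0], [0.0, 0.001, -1.0]]
wrist_force: [-0.2, 0.2, 6.2]
opening: 0.03
```

```bash
python3 - <<'E'
from h import *
w=snap('wrist','w7.png'); rel((0.4085,0.202,0.006),-16.9)
for i in range(3): w=snap('wrist'); print(arm.get_state()['opening'])
E
```

```text
t 8.0 pos [0.4103 0.2027 0.0071] yaw_y -17.1 q6 29.3 open 30.0
shift xyz mm [-1.1, -1.5, 1.1] turn rad (ccw world = negative tool z) -0.003
0.02991165589883499
0.029604824615782597
0.02979877553882663
```

View pics/w7.png

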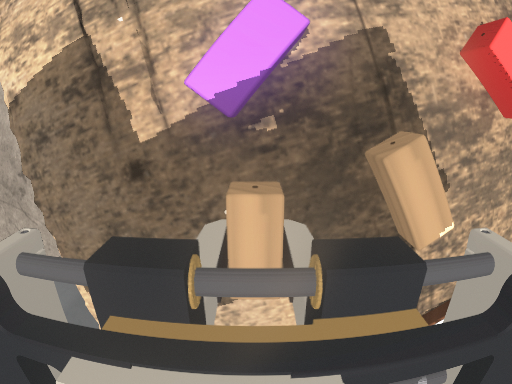

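Also 30 mm. Next: the far blank.

>>> {"method": "servo_tool", "body": {"motion": [[0, 0, 0, 0], [0, 0, 0, 0], [0, 0, 0, 0], [0, 0, -40, 0], [0, 0, -45, 0], [0, 0, 0, 0], [0, 0, 0, 0]], "gripper": 60}}

```text
t: 8.85
position: [0.4106, 0.2027, 0.0924]
ee_rot: [[0.294, 0.956, 0.002], [0.956, -0.294, 0.001], [0.001, 0.002, -1.0]]
wrist_force: [-1.4, -0.5, 0.2]
opening: 0.0601
```

```bash
python3 - <<'E'
from h import *
rel((0.507,0.37,0.11),-8.8)
E
```

```text
t 8.8 pos [0.4106 0.2027 0.0924] yaw_y -17.1 q6 29.4 open 60.1
shift xyz mm [188.2, 43.1, -17.3] turn rad (ccw world = negative tool z) -0.144
```

>>> {"method": "servo_tool", "body": {"motion": [[31, 7, -17, 0], [31, 7, 0, 0], [31, 7, 0, 0], [31, 7, 0, 0], [32, 7, 0, 0], [32, 8, 0, 0], [0, 0, 0, -0.144], [0, 0, 0, 0], [0, 0, 0, 0]]}}

```text
t: 9.75
position: [0.505, 0.3689, 0.1067]
ee_rot: [[0.157, 0.988, -0.003], [0.988, -0.157, -0.002], [-0.002, -0.003, -1.0]]
wrist_force: [0.2, -0.2, -0.0]
opening: 0.0602
```

```bash
python3 - <<'E'
from h import *
w=snap('wrist','w8.png'); rel((0.507,0.3865,0.006),-8.8)
crop(w,100,60,450,270,2.2,'w8c.png')
E
```

```text
t 9.8 pos [0.5052 0.3689 0.1073] yaw_y -9.0 q6 35.0 open 59.8
shift xyz mm [17.8, -0.8, 101.2] turn rad (ccw world = negative tool z) -0.004
```

View pics/w8c.png

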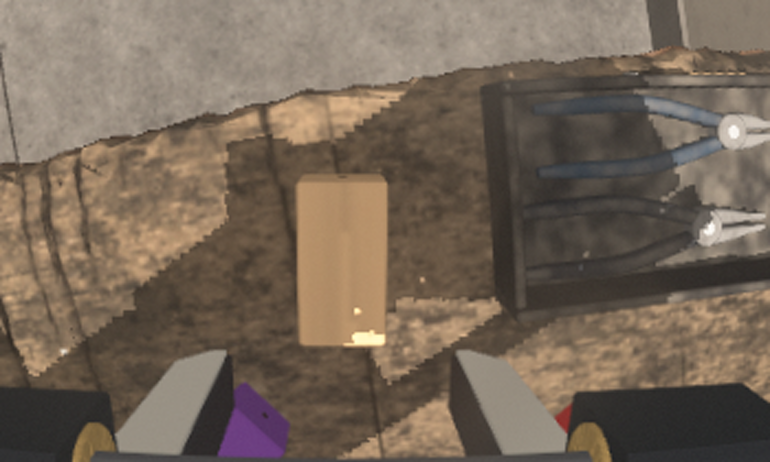

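```bash
python3 - <<'E'
from q import *
w=snap('wrist')
for z in (.03,.034): quad(w,[(299,345),(298,181),(387,181),(386,345)],2.2,100,60,z)
p=onz(w,100+495/2.2,60+210/2.2,0.03,True); print(p)
E
```

```text
c [0.507  0.3839] edges mm [64.6 33.2 64.6 34.4] long yaw 81.0
c [0.5071 0.3848] edges mm [63.5 32.6 63.5 33.8] long yaw 81.0
[0.56790844 0.39636055 0.03      ]
```

>>> {"method": "servo_tool", "body": {"motion": [[16, -1, 0, 0], [0, 0, 35, 0], [0, 0, 35, 0], [0, 0, 29, 0], [0, 0, 0, 0], [0, 0, 0, 0]]}}

```text
t: 10.45
position: [0.5077, 0.3861, 0.0099]
ee_rot: [[0.154, 0.988, -0.0], [0.988, -0.154, 0.0], [-0.0, -0.0, -1.0]]
wrist_force: [0.5, 1.0, 0.3]
opening: 0.0597
```

>>> {"method": "servo_tool", "body": {"motion": [[0, 0, 0, 0], [0, 0, 0, 0], [0, 0, 0, 0], [0, 0, 0, 0], [0, 0, 0, 0], [0, 0, 0, 0]], "gripper": 10, "squeeze": 30}}

```text
t: 11.05
position: [0.5083, 0.3859, 0.0108]
ee_rot: [[0.154, 0.988, 0.001], [0.988, -0.154, 0.001], [0.001, 0.001, -1.0]]
wrist_force: [-0.4, 0.1, 6.5]
opening: 0.0336
```

```bash
python3 - <<'E'
from h import *
w=snap('wrist','w9.png'); rel((0.507,0.385,0.006),-9)
for i in range(3): w=snap('wrist'); print(arm.get_state()['opening'])
s=snap('scene','s9.png')
E
```

```text
t 11.1 pos [0.5083 0.386  0.0108] yaw_y -8.8 q6 36.0 open 33.8
shift xyz mm [-1.1, -1.1, 4.8] turn rad (ccw world = negative tool z) 0.003
0.03377615602802161
0.034038683042067905
0.033894296610416284
```

View pics/w9.png

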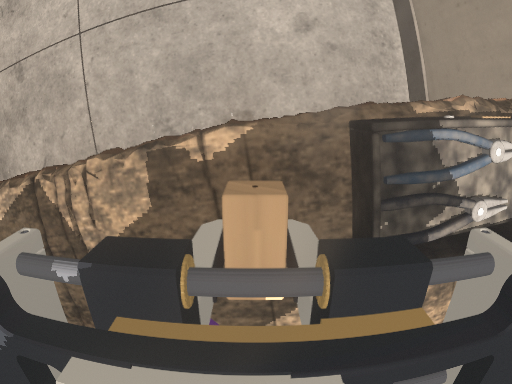

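View pics/s9.png

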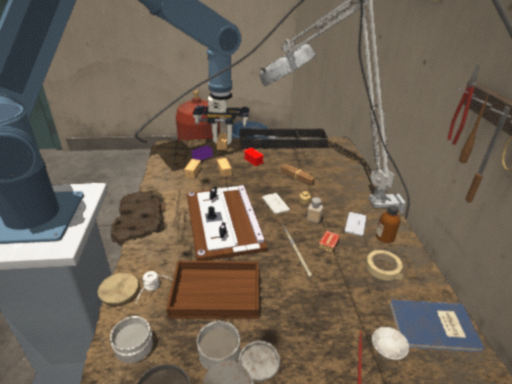

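34 mm, so it goes to the tray. Lift it and find the tray.

>>> {"method": "servo_tool", "body": {"motion": [[0, 0, -30, 0], [0, 0, -40, 0], [0, 0, -40, 0], [0, 0, -40, 0], [0, 0, -40, 0], [0, 0, 0, 0], [0, 0, 0, 0]]}}

```text
t: 12.0
position: [0.508, 0.3858, 0.2005]
ee_rot: [[0.153, 0.988, 0.002], [0.988, -0.153, 0.001], [0.001, 0.002, -1.0]]
wrist_force: [0.3, -0.1, -0.7]
opening: 0.0337
```

```bash
python3 - <<'E'
from h import *
a=snap('scene'); b=snap('side')
# tray top corners guess
for u,v in [(178,262),(259,262),(261,304),(169,304)]: print(onz(a,u,v,0.03).round(3))
for u,v in [(213,284),(301,261),(325,293),(217,321)]: print('side',onz(b,u,v,0.03).round(3))
print(arm.get_state()['opening'])
rel((0.49,-0.12,0.2),-9)
E
```

```text
[ 0.4   -0.225  0.03 ]
[ 0.579 -0.24   0.03 ]
[ 0.571 -0.353  0.03 ]
[ 0.392 -0.338  0.03 ]
side [ 0.39  -0.264  0.03 ]
side [ 0.571 -0.252  0.03 ]
side [ 0.57  -0.353  0.03 ]
side [ 0.375 -0.356  0.03 ]
0.03360679083846158
t 12.1 pos [0.5067 0.3851 0.1978] yaw_y -8.8 q6 36.0 open 33.6
shift xyz mm [-501.7, 61.0, -1.4] turn rad (ccw world = negative tool z) 0.003
```

>>> {"method": "servo_tool", "body": {"motion": [[-42, 5, 0, 0], [-42, 5, 0, 0], [-42, 5, 0, 0], [-42, 5, 0, 0], [-42, 5, 0, 0], [-42, 5, 0, 0], [-42, 5, 0, 0], [-42, 5, 0, 0], [-42, 5, 0, 0], [-42, 5, 0, 0], [-42, 5, 0, 0], [-38, 5, 0, 0]]}}

```text
t: 13.3
position: [0.4888, -0.1191, 0.1976]
ee_rot: [[0.154, 0.988, -0.004], [0.988, -0.154, 0.002], [0.001, -0.004, -1.0]]
wrist_force: [-0.0, -0.8, -1.0]
opening: 0.0339
```

>>> {"method": "servo_tool", "body": {"motion": [[0, 0, 0, 0], [0, 0, 0, 0], [0, 0, 0, 0]]}}

```text
t: 13.6
position: [0.4896, -0.1164, 0.1985]
ee_rot: [[0.153, 0.988, -0.002], [0.988, -0.153, 0.002], [0.001, -0.002, -1.0]]
wrist_force: [-0.1, 0.8, -0.8]
opening: 0.0336
```

```bash
python3 - <<'E'
from h import *
w=snap('wrist','w10.png'); rel((0.485,-0.285,0.2),-9)
E
```

```text
t 13.7 pos [ 0.4898 -0.1162  0.1989] yaw_y -8.8 q6 -17.3 open 34.1
shift xyz mm [-167.5, 20.9, -1.3] turn rad (ccw world = negative tool z) 0.004
```

View pics/w10.png

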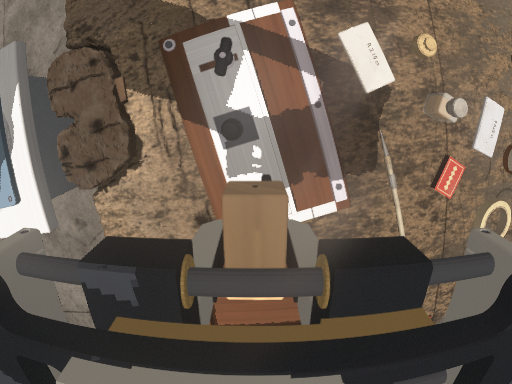

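```bash
python3 - <<'E'
from h import *
a=snap('scene'); b=snap('side')
crop(a,140,220,300,340,5,'a10.png');crop(b,190,240,350,345,5,'b10.png')
E
```

```text
(no output)
```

View pics/a10.png

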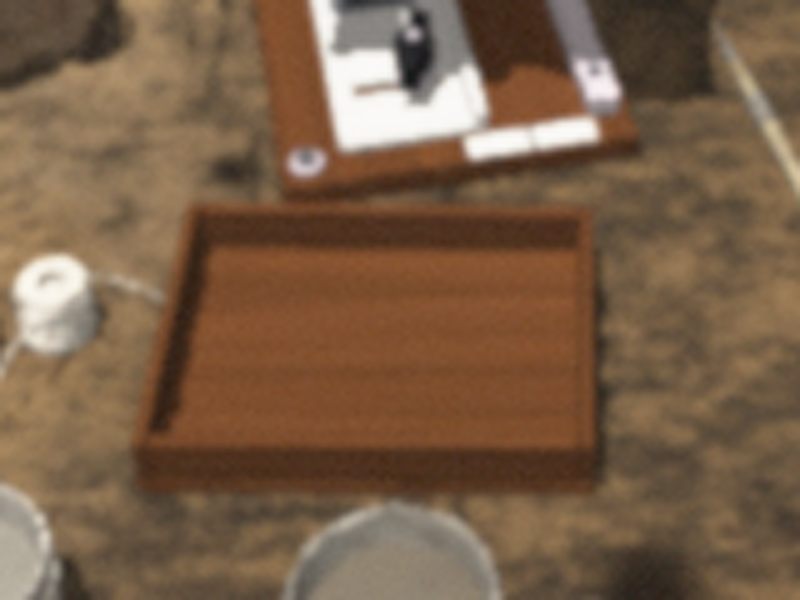

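View pics/b10.png

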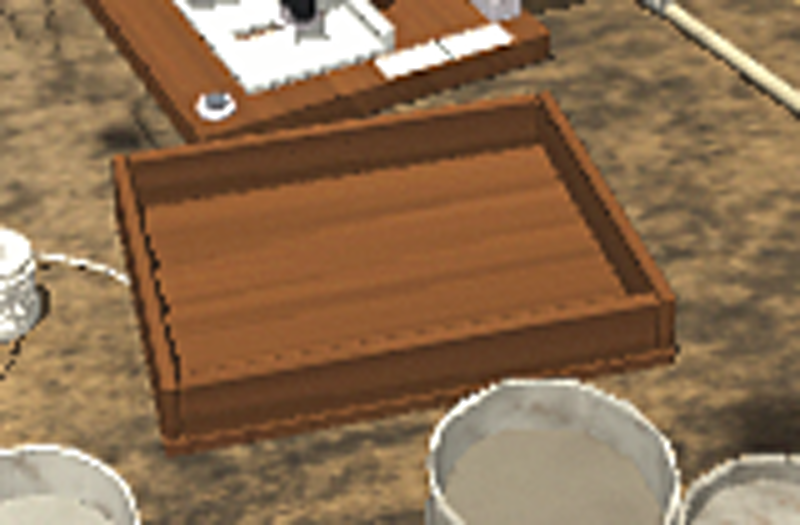

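```bash
python3 - <<'E'
from h import *
a=snap('scene'); b=snap('side')
A=[onz(a,140+x/5,220+y/5,.03)[:2] for x,y in [(190,205),(592,208),(595,450),(136,450)]]
B=[onz(b,190+x/5,240+y/5,.03)[:2] for x,y in [(116,157),(546,94),(674,298),(162,388)]]
for P in (A,B):
    P=np.array(P); print(P.mean(0).round(4),[round(np.linalg.norm(P[i]-P[(i+1)%4])*1e3) for i in range(4)])
    d=P[1]-P[0]+P[2]-P[3]; print(np.degrees(np.arctan2(d[1],d[0])))
E
```

```text
[ 0.4831 -0.2947] [178, 129, 176, 130]
-5.02241720588176
[ 0.4791 -0.2974] [174, 125, 177, 126]
-5.452498074835233
```

Tray centre is (0.481,-0.296), size matches (≈177x128), yaw -5°. Placing the 34 mm blank there.

```bash
python3 - <<'E'
from h import *
rel((0.481,-0.296,0.08),-5)
E
```

```text
t 13.8 pos [ 0.4903 -0.1166  0.1997] yaw_y -8.7 q6 -17.4 open 33.8
shift xyz mm [-178.8, 18.0, 119.6] turn rad (ccw world = negative tool z) -0.065
```

>>> {"method": "servo_tool", "body": {"motion": [[-36, 4, 0, 0], [-36, 4, 0, 0], [-36, 4, 0, 0], [-36, 3, 20, 0], [-35, 3, 35, 0], [0, 0, 35, -0.065], [0, 0, 30, 0], [0, 0, 0, 0], [0, 0, 0, 0]]}}

```text
t: 14.75
position: [0.4809, -0.2969, 0.08]
ee_rot: [[0.088, 0.996, -0.0], [0.996, -0.088, 0.0], [0.0, -0.0, -1.0]]
wrist_force: [0.1, -0.8, -0.7]
opening: 0.0339
```

```bash
python3 - <<'E'
from h import *
w=snap('wrist','w11.png'); rel((0.481,-0.296,0.021),-5)
b=snap('side');crop(b,150,150,350,345,3.5,'b11.png')
E
```

```text
t 14.8 pos [ 0.4816 -0.2975  0.0811] yaw_y -5.1 q6 -37.9 open 33.6
shift xyz mm [1.5, -0.8, 60.1] turn rad (ccw world = negative tool z) -0.001
```

View pics/b11.png

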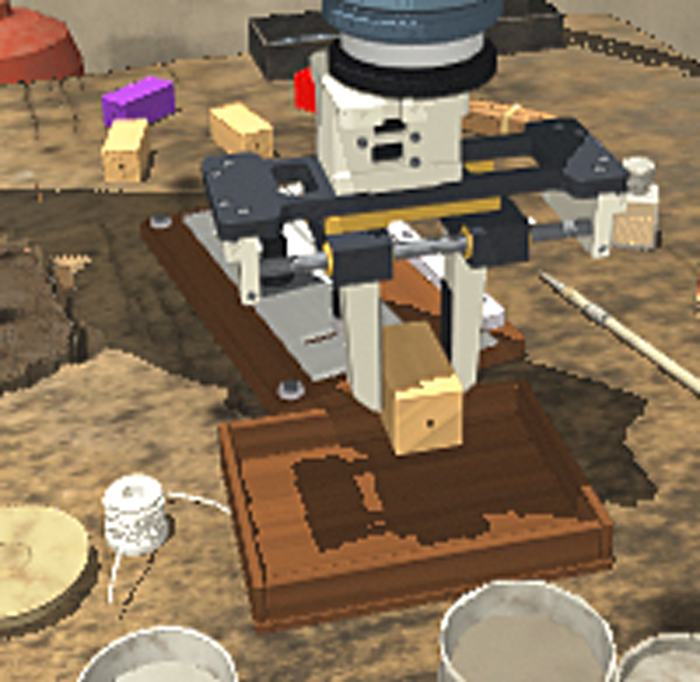

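View pics/w11.png

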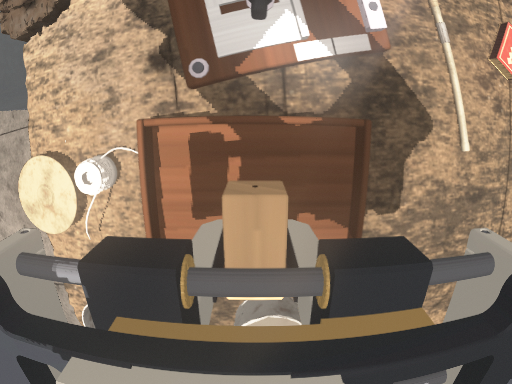

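```bash
python3 - <<'E'
from h import *
w=snap('wrist')
p=onz(w,138,119,.03,True);q=onz(w,370,118,.03,True);print(p,q)
m=(p+q)/2; d=(q-p)/np.linalg.norm(q-p); print('centre',m+0.065*np.array([d[1],-d[0],0]), np.linalg.norm(q-p))
E
```

```text
[ 0.39834093 -0.22032027  0.03      ] [ 0.57478629 -0.23526775  0.03      ]
centre [ 0.48107682 -0.29256202  0.03      ] 0.17707736625472856
```

Consistent to 4 mm. Lower and release.

>>> {"method": "servo_tool", "body": {"motion": [[3, -1, 30, 0], [2, 0, 20, 0], [0, 0, 10, 0], [0, 0, 0, 0], [0, 0, 0, 0]]}}

```text
t: 15.4
position: [0.4809, -0.2929, 0.0209]
ee_rot: [[0.089, 0.996, 0.002], [0.996, -0.089, -0.001], [-0.001, 0.002, -1.0]]
wrist_force: [-0.1, -0.5, -1.4]
opening: 0.0335
```

>>> {"method": "servo_tool", "body": {"motion": [[0, 0, 0, 0], [0, 0, 0, 0], [0, 0, 0, 0], [0, 0, 0, 0]], "gripper": 60}}

```text
t: 15.8
position: [0.4802, -0.2924, 0.0201]
ee_rot: [[0.089, 0.996, 0.001], [0.996, -0.089, -0.001], [-0.0, 0.001, -1.0]]
wrist_force: [-0.1, 1.1, 0.6]
opening: 0.0585
```

>>> {"method": "servo_tool", "body": {"motion": [[0, 0, -25, 0], [0, 0, -35, 0], [0, 0, -40, 0], [0, 0, -40, 0], [0, 0, -40, 0], [0, 0, 0, 0]]}}

```text
t: 16.4
position: [0.4827, -0.2945, 0.2061]
ee_rot: [[0.089, 0.996, 0.009], [0.996, -0.089, -0.008], [-0.007, 0.009, -1.0]]
wrist_force: [0.9, -0.2, 0.6]
opening: 0.0598
```

```bash
python3 - <<'E'
from h import *
w=snap('wrist','w12.png'); rel((0.49,-0.13,0.2),-5)
b=snap('side');crop(b,150,150,350,345,3.5,'b12.png')
E
```

```text
t 16.4 pos [ 0.4815 -0.2935  0.203 ] yaw_y -5.1 q6 -37.6 open 59.5
shift xyz mm [163.6, -6.0, 2.3] turn rad (ccw world = negative tool z) -0.002
```

View pics/b12.png

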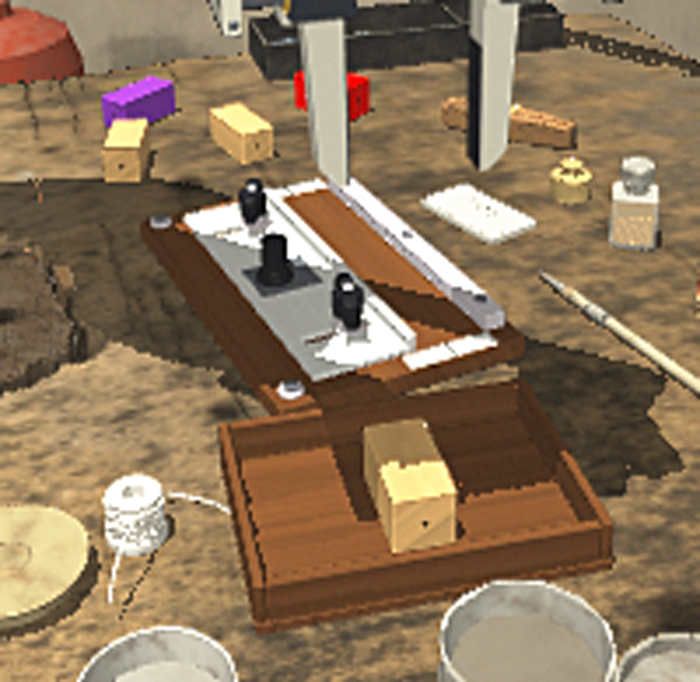

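The 34 mm blank lies flat in the tray. Now measure the jig with the wrist camera.

>>> {"method": "servo_tool", "body": {"motion": [[33, -1, 0, 0], [33, -1, 0, 0], [33, -1, 0, 0], [33, -1, 0, 0], [32, -1, 0, 0], [0, 0, 0, 0], [0, 0, 0, 0], [0, 0, 0, 0]]}}

```text
t: 17.3
position: [0.4893, -0.1291, 0.1987]
ee_rot: [[0.089, 0.996, -0.002], [0.996, -0.089, 0.0], [0.0, -0.002, -1.0]]
wrist_force: [-0.1, -1.2, 0.4]
opening: 0.0602
```

```bash
python3 - <<'E'
from h import *
w=snap('wrist'); rel((0.49,-0.13,0.2),-5)
crop(w,150,0,360,240,2.5,'w13c.png'); np.save('w13.npy',w,allow_pickle=True)
E
```

```text
t 17.4 pos [ 0.4894 -0.1293  0.1989] yaw_y -5.2 q6 -22.3 open 59.8
shift xyz mm [-0.6, 0.7, -1.1] turn rad (ccw world = negative tool z) -0.003
```

View pics/w13c.png

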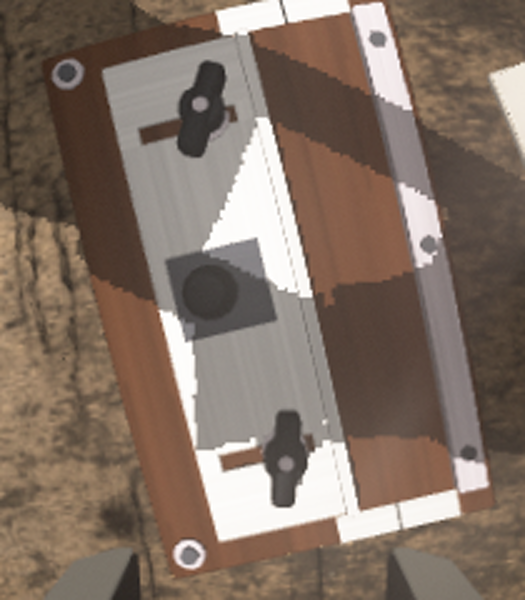

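```bash
python3 - <<'E'
from h import *
w=np.load('w13.npy',allow_pickle=True).item()
f=lambda x,y,z: onz(w,150+x/2.5,y/2.5,z,True)[:2]
BL=f(43,65,.016);FL=f(172,577,.016);FR=f(495,503,.016)
print('BL,FL,FR',BL,FL,FR,np.linalg.norm(BL-FL),np.linalg.norm(FL-FR))
mL=f(284,10,.016); mR=f(400,515,.016); print('marks',mL,mR,np.linalg.norm(mL-mR))
s1=f(378,39,.028); s2=f(469,453,.028); print('stop screws',s1,s2,np.linalg.norm(s1-s2))
for n,p,q in [('base',FL,BL),('marks',mR,mL),('stop',s2,s1)]:
    d=q-p; print(n,'jig y yaw',np.degrees(np.arctan2(d[1],d[0])))
c=f(70,73,.018)
a=np.radians(96.5-90); 
for a in np.radians([5.5,6,6.5,7]):
    R=np.array([[np.cos(a),-np.sin(a)],[np.sin(a),np.cos(a)]])
    print(np.degrees(a),'origin from FL',FL-R@[-.085,-.135],'FR',FR-R@[.085,-.135],'BL',BL-R@[-.085,.135])
    o=FL-R@[-.085,-.135]; o=(o+FR-R@[.085,-.135]+BL-R@[-.085,.135])/3
    print('  marks in jig',R.T@(mL-o),R.T@(mR-o),'screws',R.T@(s1-o),R.T@(s2-o))
    for n,x,y,z in [('kL',201,105,.05),('kR',286,462,.05),('post',210,290,.05)]: print('  ',n,R.T@(f(x,y,z)-o))
E
```

```text
BL,FL,FR [0.39947958 0.06331182] [ 0.43568552 -0.19824654] [ 0.60237577 -0.17402056] 0.26405235462310533 0.16844149643215872
marks [0.51670929 0.075906  ] [ 0.55271328 -0.17554659] 0.25401711304353897
stop screws [0.55747877 0.05416848] [ 0.58570607 -0.14382393] 0.1999944378560125
base jig y yaw 97.8810258250249
marks jig y yaw 98.14845606533842
stop jig y yaw 98.11384207597068
5.5 origin from FL [ 0.50735502 -0.05572117] FR [ 0.50482791 -0.04778896] BL [ 0.49702743 -0.06291978]
  marks in jig [0.02616884 0.12947052] [ 0.03790642 -0.12427527] screws [0.06466718 0.10392549] [ 0.07378779 -0.09586087]
   kL [-0.01974641  0.07968854]
   kR [-0.01282904 -0.07893599]
   post [-0.0308481   0.00016378]
6.000000000000001 origin from FL [ 0.50610853 -0.05510117] FR [ 0.50373006 -0.04864502] BL [ 0.49812528 -0.06206372]
  marks in jig [0.02768929 0.12898826] [ 0.0372121  -0.12485029] screws [0.06596325 0.10310825] [ 0.07334007 -0.0967501 ]
   kL [-0.01865864  0.07960886]
   kR [-0.01312577 -0.07907   ]
   post [-0.03045388  0.00018401]
6.5 origin from FL [ 0.50485669 -0.05449207] FR [ 0.50263972 -0.04951063] BL [ 0.49921562 -0.06119811]
  marks in jig [0.02920547 0.12849275] [ 0.03651279 -0.12541923] screws [0.06725213 0.10227973] [ 0.0728846  -0.09763538]
   kL [-0.0175716   0.07951969]
   kR [-0.01342367 -0.07920141]
   post [-0.0300595   0.00020079]
7.0 origin from FL [ 0.50359958 -0.05389392] FR [ 0.50155698 -0.05038572] BL [ 0.50029836 -0.06032302]
  marks in jig [0.03071727 0.12798403] [ 0.03580854 -0.12598205] screws [0.06853373 0.10143999] [ 0.07242142 -0.09851666]
   kL [-0.01648539  0.07942104]
   kR [-0.01372269 -0.07933022]
   post [-0.02966499  0.00021413]
```

```bash
python3 - <<'E'
from h import *
w=np.load('w13.npy',allow_pickle=True).item()
f=lambda x,y,z: onz(w,150+x/2.5,y/2.5,z,True)[:2]
BL=f(43,65,.016);FL=f(172,577,.016);FR=f(495,503,.016)
mL=f(284,10,.016); mR=f(400,515,.016);s1=f(378,39,.028); s2=f(469,453,.028); s3=f(428,244,.028)
a=np.radians(8.1); R=np.array([[np.cos(a),-np.sin(a)],[np.sin(a),np.cos(a)]])
for p,j in [(FL,(-.085,-.135)),(FR,(.085,-.135)),(BL,(-.085,.135))]: print(p-R@j)
o=np.mean([FL-R@[-.085,-.135],FR-R@[.085,-.135],BL-R@[-.085,.135]],0); print(o)
for n,p in [('mL',mL),('mR',mR),('s1',s1),('s2',s2),('s3',s3),('kL',f(201,105,.05)),('kR',f(286,462,.05)),('post',f(210,290,.06)),('post',f(210,290,.05)),
  ('stopbaseTop',f(352,10,.016)),('stopbaseBot',f(456,490,.016)),('fence t',f(236,38,.028)),('fence b',f(347,510,.028)),('fence t2',f(252,45,.016)),('fence b2',f(358,508,.016))]: print(n,(R.T@(p-o)).round(4))
E
```

```text
[ 0.50081586 -0.05261674]
[ 0.49920209 -0.05234397]
[ 0.50265325 -0.05836477]
[ 0.5008904  -0.05444183]
mL [0.034  0.1268]
mR [ 0.0342 -0.1272]
s1 [0.0713 0.0996]
s2 [ 0.0714 -0.1004]
s3 [ 0.0709 -0.0002]
kL [-0.0141  0.0792]
kR [-0.0144 -0.0796]
post [-0.0281  0.0001]
post [-0.0288  0.0002]
stopbaseTop [0.0657 0.1205]
stopbaseBot [ 0.0645 -0.1211]
fence t [0.0081 0.1133]
fence b [ 0.0083 -0.1145]
fence t2 [0.0151 0.1121]
fence b2 [ 0.0143 -0.1187]
```

Jig: origin (0.5009,-0.0544), yaw 8.1°; the marks come out at x=+34.0/34.2 mm, the knobs at (-14,±79.5), so it fits; the fence edge is at x≈14.7 mm (joint ≈ +0.019). Now fetch the first 30 mm blank by its ends.

```bash
cat >> h.py <<'E'
JO=np.array([0.5009,-0.0544]); JA=np.radians(8.1); JR=np.array([[np.cos(JA),-np.sin(JA)],[np.sin(JA),np.cos(JA)]])
def J(x,y,z): return np.append(JO+JR@[x,y],z)
def toJ(p): return JR.T@(np.asarray(p)[:2]-JO)
E
python3 - <<'E'
from h import *
rel((0.509,0.2045,0.2),-76.7)
print(J(.049,.055,.03),J(.049,-.055,.03))
E
```

```text
t 17.4 pos [ 0.4894 -0.1293  0.1989] yaw_y -5.2 q6 -22.3 open 59.8
shift xyz mm [334.2, -10.5, -1.0] turn rad (ccw world = negative tool z) 1.249
[0.54166159 0.00695546 0.03      ] [ 0.55716073 -0.10194714  0.03      ]
```

>>> {"method": "servo_tool", "body": {"motion": [[42, -1, 0, 0], [42, -1, 0, 0], [42, -1, 0, 0], [42, -1, 0, 0], [42, -1, 0, 0], [42, -2, 0, 0], [42, -2, 0, 0], [40, -2, 0, 0]], "gripper": 88}}

```text
t: 18.15
position: [0.5089, 0.2059, 0.1993]
ee_rot: [[0.091, 0.996, -0.0], [0.996, -0.091, -0.0], [-0.0, -0.0, -1.0]]
wrist_force: [-0.0, -0.8, -0.4]
opening: 0.0882
```

>>> {"method": "servo_tool", "body": {"motion": [[0, 0, 10, 0.14], [0, 0, 10, 0.14], [0, 0, 10, 0.14], [0, 0, 10, 0.14], [0, 0, 10, 0.14], [0, 0, 10, 0.14], [0, 0, 10, 0.14], [0, 0, 10, 0.14], [0, 0, 10, 0.129], [0, 0, 0, 0], [0, 0, 0, 0]]}}

```text
t: 19.25
position: [0.5087, 0.2044, 0.1094]
ee_rot: [[0.973, 0.233, -0.001], [0.233, -0.973, -0.0], [-0.001, 0.0, -1.0]]
wrist_force: [0.4, 0.9, 0.0]
opening: 0.088
```

```bash
python3 - <<'E'
from h import *
w=snap('wrist','w14.png'); rel((0.509,0.2045,0.008),-76.7)
crop(w,150,60,370,250,2.8,'w14c.png')
E
```

```text
t 19.3 pos [0.509  0.2047 0.1098] yaw_y -76.5 q6 86.8 open 88.4
shift xyz mm [-0.1, 0.2, 101.8] turn rad (ccw world = negative tool z) 0.003
```

View pics/w14c.png

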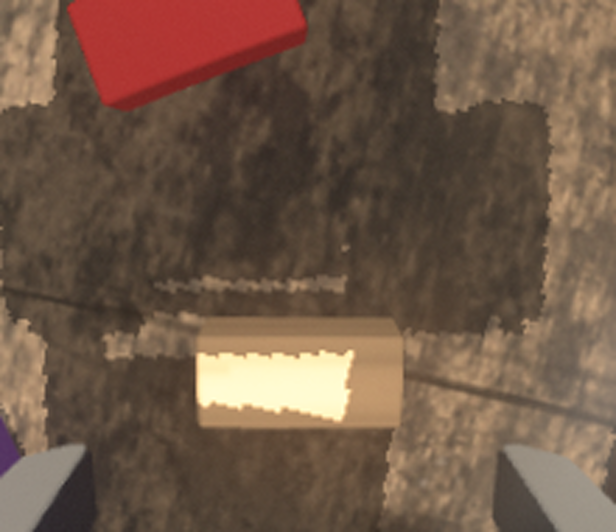

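>>> {"method": "servo_tool", "body": {"motion": [[0, 0, 35, 0.003], [0, 0, 35, 0], [0, 0, 32, 0], [0, 0, 0, 0], [0, 0, 0, 0]]}}

```text
t: 19.8
position: [0.5088, 0.2052, 0.0082]
ee_rot: [[0.973, 0.229, -0.0], [0.229, -0.973, -0.0], [-0.0, 0.0, -1.0]]
wrist_force: [-0.6, -0.2, 1.0]
opening: 0.0881
```

>>> {"method": "servo_tool", "body": {"motion": [[0, 0, 0, 0], [0, 0, 0, 0], [0, 0, 0, 0], [0, 0, 0, 0], [0, 0, 0, 0], [0, 0, 0, 0]], "gripper": 40, "squeeze": 35}}

```text
t: 20.4
position: [0.5093, 0.2053, 0.0089]
ee_rot: [[0.974, 0.228, 0.002], [0.228, -0.974, 0.0], [0.002, 0.0, -1.0]]
wrist_force: [-0.7, -0.9, 6.9]
opening: 0.0638
```

>>> {"method": "servo_tool", "body": {"motion": [[0, 0, -15, 0], [0, 0, -25, 0], [0, 0, -40, 0], [0, 0, 0, 0], [0, 0, 0, 0]]}}

```text
t: 20.9
position: [0.509, 0.2054, 0.0886]
ee_rot: [[0.974, 0.228, 0.002], [0.228, -0.974, 0.0], [0.002, 0.0, -1.0]]
wrist_force: [-0.4, -0.7, -1.6]
opening: 0.0637
```

```bash
python3 - <<'E'
from h import *
w=snap('wrist','w15.png'); rel(J(.046,.055,.1),98.1-180)
E
```

```text
t 20.9 pos [0.508  0.2052 0.0874] yaw_y -76.8 q6 87.2 open 63.3
shift xyz mm [-15.3, 200.5, -12.6] turn rad (ccw world = negative tool z) 0.088
```

View pics/w15.png

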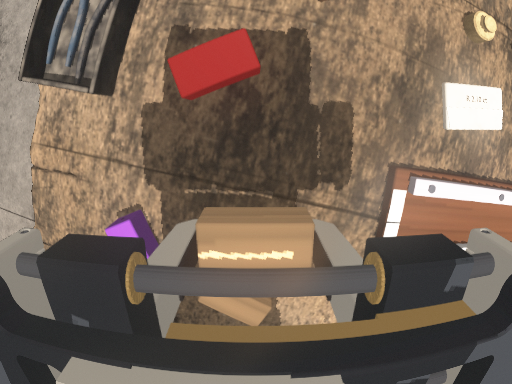

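>>> {"method": "servo_tool", "body": {"motion": [[0, 10, -20, 0], [-3, 30, -5, 0], [-3, 33, 0, 0], [-3, 33, 0, 0], [-3, 32, 0, 0], [-3, 32, 0, 0], [0, 30, 0, 0], [0, 0, 0, 0.088], [0, 0, 0, 0], [0, 0, 0, 0]]}}

```text
t: 21.95
position: [0.5383, 0.0074, 0.1114]
ee_rot: [[0.99, 0.143, -0.003], [0.143, -0.99, 0.001], [-0.003, -0.001, -1.0]]
wrist_force: [0.3, -0.8, -0.5]
opening: 0.0639
```

```bash
python3 - <<'E'
from h import *
w=snap('wrist','w16.png'); rel(J(.046,.055,.024),98.1-180)
E
```

```text
t 22.0 pos [0.5385 0.0077 0.1116] yaw_y -81.7 q6 70.7 open 63.5
shift xyz mm [0.2, 1.2, 87.6] turn rad (ccw world = negative tool z) 0.003
```

View pics/w16.png

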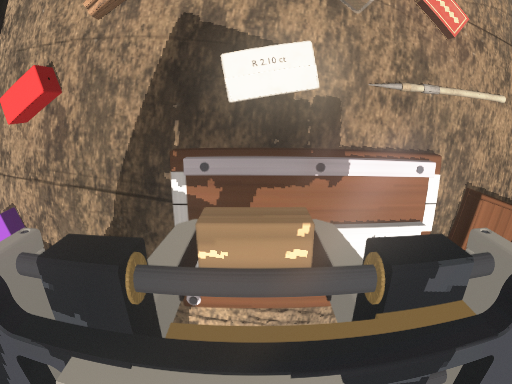

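>>> {"method": "servo_tool", "body": {"motion": [[0, 0, 30, 0.003], [0, 1, 30, 0], [0, 0, 20, 0], [0, 0, 0, 0], [0, 0, 0, 0]]}}

```text
t: 22.5
position: [0.5393, 0.0067, 0.0327]
ee_rot: [[0.99, 0.14, -0.001], [0.14, -0.99, 0.0], [-0.001, -0.0, -1.0]]
wrist_force: [0.0, -0.8, -0.6]
opening: 0.0639
```

```bash
python3 - <<'E'
from h import *
w=snap('wrist'); rel(J(.046,.055,.025),98.1-180)
crop(w,150,80,450,260,2.6,'w17c.png')
E
```

```text
t 22.6 pos [0.5401 0.0065 0.0335] yaw_y -82.0 q6 70.8 open 63.9
shift xyz mm [-1.4, -0.3, 8.5] turn rad (ccw world = negative tool z) -0.001
```

View pics/w17c.png

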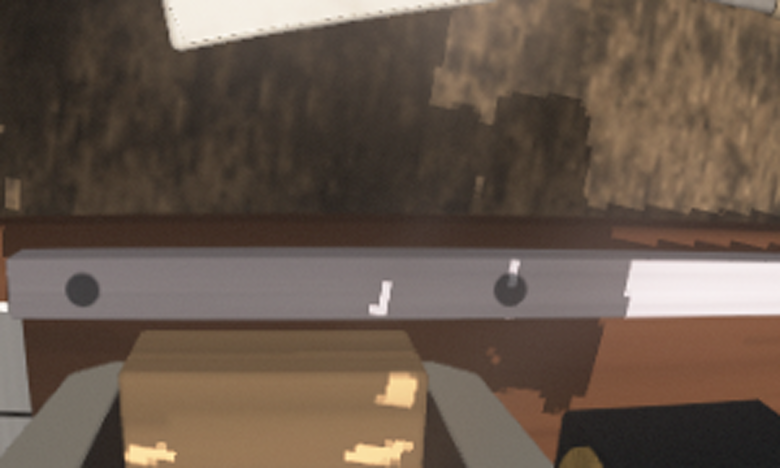

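>>> {"method": "servo_tool", "body": {"motion": [[0, 0, 5, 0], [0, 0, 3, 0], [1, 0, 0, 0], [1, 0, 0, 0], [0, 0, 0, 0], [0, 0, 0, 0]]}}

```text
t: 23.15
position: [0.5419, 0.0063, 0.0249]
ee_rot: [[0.99, 0.138, 0.001], [0.138, -0.99, -0.0], [0.001, 0.0, -1.0]]
wrist_force: [-0.1, 0.9, -0.5]
opening: 0.0637
```

>>> {"method": "servo_tool", "body": {"motion": [[0, 0, 0, 0], [0, 0, 0, 0], [0, 0, 0, 0]], "gripper": 80}}

```text
t: 23.45
position: [0.5413, 0.0064, 0.0246]
ee_rot: [[0.99, 0.138, -0.0], [0.138, -0.99, -0.0], [-0.0, -0.0, -1.0]]
wrist_force: [-0.1, -0.9, -0.6]
opening: 0.0787
```

>>> {"method": "servo_tool", "body": {"motion": [[0, 0, -20, 0], [0, 0, -35, 0], [0, 0, -40, 0], [0, 0, 0, 0], [0, 0, 0, 0]]}}

```text
t: 23.95
position: [0.542, 0.0063, 0.1206]
ee_rot: [[0.99, 0.138, 0.002], [0.138, -0.99, -0.0], [0.002, 0.001, -1.0]]
wrist_force: [0.5, -0.3, -0.0]
opening: 0.08
```

```bash
python3 - <<'E'
from h import *
w=snap('wrist'); rel((0.4105,0.2025,.12),73-180)
crop(w,120,80,450,260,2.4,'w18c.png')
w=snap('wrist'); b=snap('side'); crop(b,150,130,350,270,4,'b18.png')
E
```

```text
t 24.0 pos [0.541  0.0064 0.1193] yaw_y -82.0 q6 70.9 open 80.0
shift xyz mm [-102.1, -212.2, -0.7] turn rad (ccw world = negative tool z) 0.436
```

View pics/w18c.png

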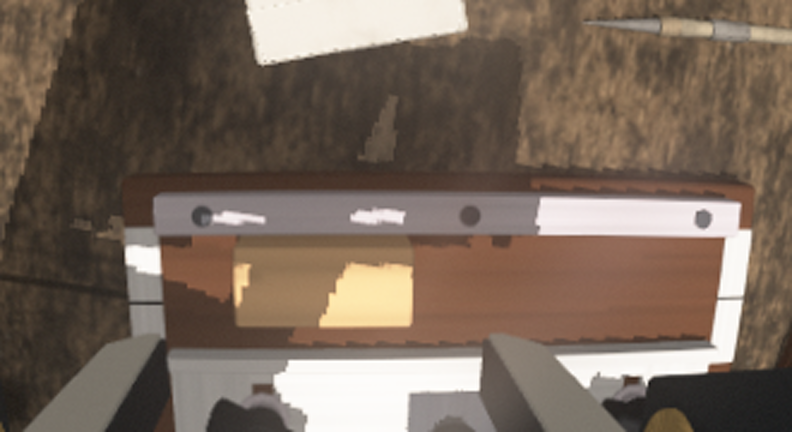

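View pics/b18.png

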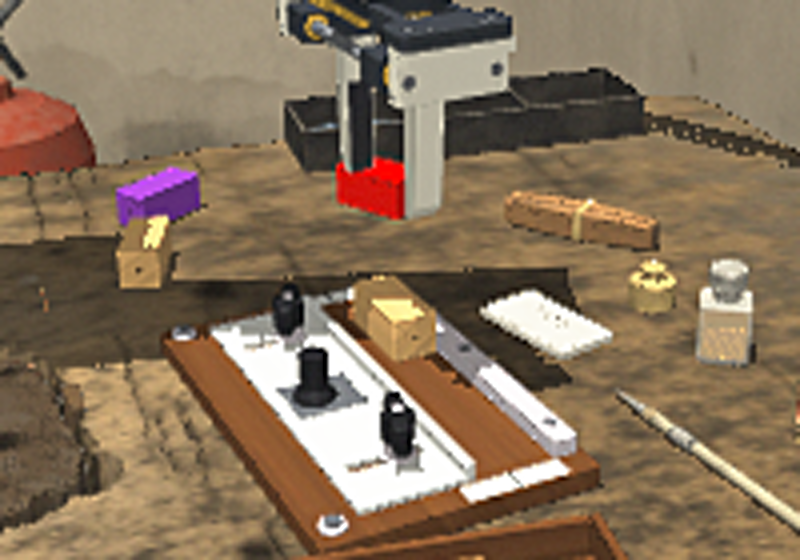

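First blank lies flat and square against the stop. Now the second, rechecking its pose from above.

>>> {"method": "servo_tool", "body": {"motion": [[-17, -35, 0, 0], [-17, -35, 0, 0], [-17, -35, 0, 0], [-17, -35, 0, 0], [-17, -36, 0, 0], [-17, -36, 0, 0], [0, 0, 0, 0.14], [0, 0, 0, 0.14], [0, 0, 0, 0.14], [0, 0, 0, 0.016], [0, 0, 0, 0], [0, 0, 0, 0]], "gripper": 88}}

```text
t: 25.3
position: [0.4108, 0.202, 0.1191]
ee_rot: [[0.957, -0.291, -0.001], [-0.291, -0.957, -0.0], [-0.001, 0.001, -1.0]]
wrist_force: [0.7, 0.2, -0.3]
opening: 0.0882
```

```bash
python3 - <<'E'
from h import *
w=snap('wrist'); rel((0.4105,0.2025,.008),73-180)
crop(w,120,60,400,260,2.6,'w19c.png')
E
```

```text
t 25.4 pos [0.4109 0.202  0.1193] yaw_y -106.9 q6 119.1 open 88.3
shift xyz mm [-0.5, -0.4, 111.3] turn rad (ccw world = negative tool z) 0.001
```

View pics/w19c.png

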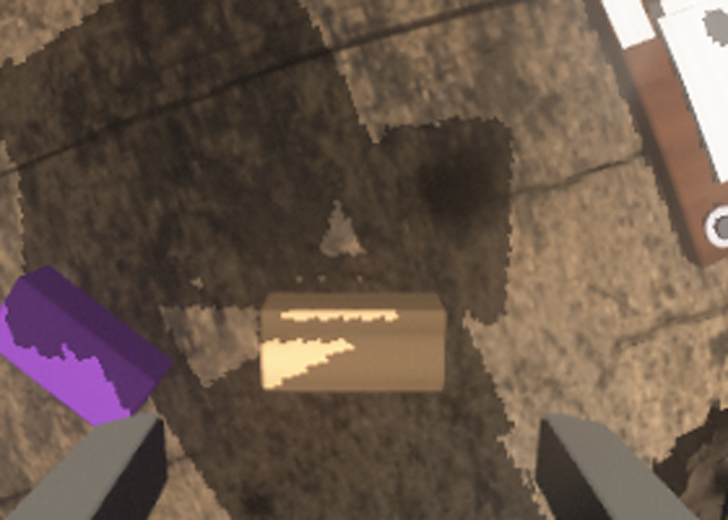

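```bash
python3 - <<'E'
from q import *
w=snap('wrist'); st=arm.get_state(); R=np.array(st['ee_rot']);p=np.array(st['position'])
for u,v,z in [(172,362,0),(150,412,.0),(130,430,.03),(150,412,.03),(172,362,.03)]:
    q=onz(w,120+u/2.6,60+v/2.6,z,True); print((R.T@(q-p)*1000).round(0), q.round(3))
quad(w,[(262,389),(444,389),(444,308),(262,310)],2.6,120,60,.03)
E
```

```text
[-15. -70. 119.] [0.417 0.273 0.   ]
[-36. -80. 119.] [0.4   0.289 0.   ]
[-32. -80.  89.] [0.404 0.288 0.03 ]
[-25. -72.  89.] [0.408 0.278 0.03 ]
[ -6. -62.  89.] [0.423 0.264 0.03 ]
c [0.4092 0.2016] edges mm [63.6 29.  61.9 28.3] long yaw -106.6
```

>>> {"method": "servo_tool", "body": {"motion": [[-1, 0, 30, 0], [0, 0, 35, 0], [0, 0, 30, 0], [0, 0, 16, 0], [0, 0, 0, 0], [0, 0, 0, 0]], "gripper": 78}}

```text
t: 26.0
position: [0.4103, 0.2025, 0.0088]
ee_rot: [[0.956, -0.292, -0.0], [-0.292, -0.956, -0.0], [-0.0, 0.0, -1.0]]
wrist_force: [0.3, 0.6, -0.7]
opening: 0.078
```

>>> {"method": "servo_tool", "body": {"motion": [[0, 0, 0, 0], [0, 0, 0, 0], [0, 0, 0, 0], [0, 0, 0, 0], [0, 0, 0, 0]], "gripper": 40, "squeeze": 35}}

```text
t: 26.5
position: [0.411, 0.2027, 0.0097]
ee_rot: [[0.956, -0.293, 0.002], [-0.293, -0.956, 0.0], [0.002, -0.001, -1.0]]
wrist_force: [-0.7, -0.4, 6.7]
opening: 0.0636
```

>>> {"method": "servo_tool", "body": {"motion": [[0, 0, -20, 0], [0, 0, -40, 0], [0, 0, -50, 0], [0, 0, 0, 0], [0, 0, 0, 0]]}}

```text
t: 27.0
position: [0.4109, 0.2027, 0.1198]
ee_rot: [[0.956, -0.293, 0.003], [-0.293, -0.956, 0.001], [0.003, -0.002, -1.0]]
wrist_force: [-0.2, -0.2, -1.5]
opening: 0.0637
```

```bash
python3 - <<'E'
from h import *
w=snap('wrist','w20.png'); rel(J(.046,-.055,.12),98.1-180)
E
```

```text
t 27.1 pos [0.4097 0.2024 0.1184] yaw_y -107.0 q6 119.3 open 63.9
shift xyz mm [227.4, 249.1, -1.6] turn rad (ccw world = negative tool z) -0.439
```

View pics/w20.png

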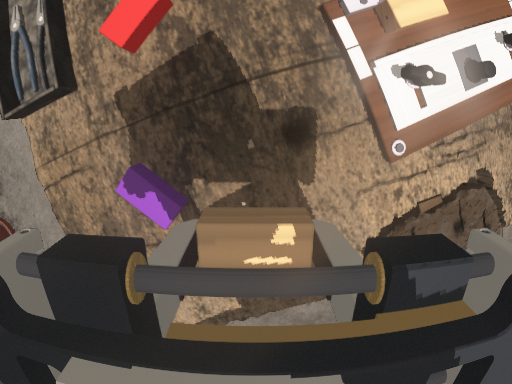

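>>> {"method": "servo_tool", "body": {"motion": [[25, 27, -15, 0], [25, 28, 0, 0], [25, 28, 0, 0], [25, 28, 0, 0], [25, 28, 0, 0], [25, 28, 0, 0], [26, 27, 0, 0], [26, 28, 0, 0], [25, 27, 0, 0], [0, 0, 0, 0], [0, 0, 0, 0]]}}

```text
t: 28.15
position: [0.5529, -0.1021, 0.1311]
ee_rot: [[0.956, -0.295, -0.004], [-0.295, -0.956, 0.002], [-0.005, -0.001, -1.0]]
wrist_force: [1.0, 0.5, -1.4]
opening: 0.0632
```

>>> {"method": "servo_tool", "body": {"motion": [[0, 0, 0, -0.14], [0, 0, 0, -0.14], [0, 0, 0, -0.14], [0, 0, 0, -0.019], [0, 0, 0, 0], [0, 0, 0, 0]]}}

```text
t: 28.75
position: [0.5538, -0.1012, 0.1333]
ee_rot: [[0.99, 0.139, -0.001], [0.139, -0.99, 0.0], [-0.001, -0.001, -1.0]]
wrist_force: [-0.0, -0.6, -1.1]
opening: 0.0638
```

```bash
python3 - <<'E'
from h import *
w=snap('wrist','w21.png'); rel(J(.046,-.055,.035),98.1-180)
E
```

```text
t 28.8 pos [ 0.554  -0.1015  0.1334] yaw_y -82.0 q6 60.2 open 63.4
shift xyz mm [0.2, 0.9, 98.4] turn rad (ccw world = negative tool z) -0.001
```

View pics/w21.png

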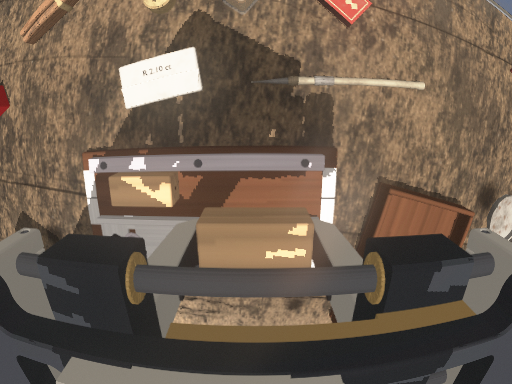

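>>> {"method": "servo_tool", "body": {"motion": [[0, 0, 30, 0], [0, 1, 35, 0], [0, 0, 33, 0], [0, 0, 5, 0], [0, 0, 3, 0], [0, 0, 0, 0], [0, 0, 0, 0]]}}

```text
t: 29.5
position: [0.5557, -0.1035, 0.0294]
ee_rot: [[0.99, 0.141, 0.003], [0.141, -0.99, -0.001], [0.003, 0.002, -1.0]]
wrist_force: [0.3, 0.4, -1.0]
opening: 0.064
```

```bash
python3 - <<'E'
from h import *
w=snap('wrist'); rel(J(.048,-.055,.026),98.1-180)
crop(w,80,80,420,260,2.3,'w22c.png')
E
```

```text
t 29.6 pos [ 0.5557 -0.1035  0.0293] yaw_y -81.9 q6 60.0 open 63.7
shift xyz mm [0.7, -1.3, 3.3] turn rad (ccw world = negative tool z) 0.0
```

View pics/w22c.png

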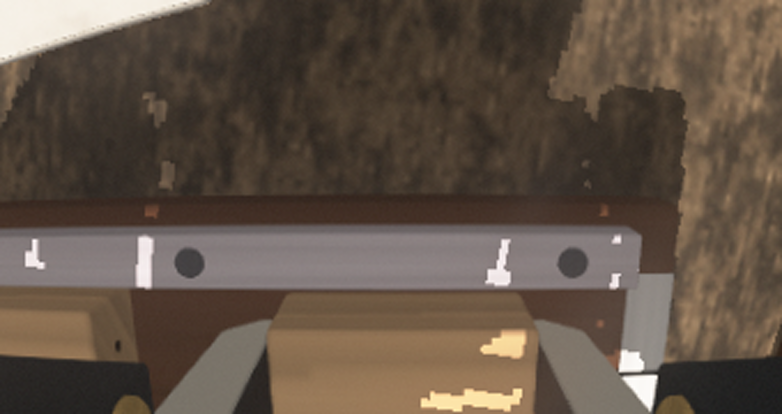

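>>> {"method": "servo_tool", "body": {"motion": [[0, 0, 3, 0], [1, 0, 0, 0], [0, 0, 0, 0], [0, 0, 0, 0]]}}

```text
t: 29.95
position: [0.5558, -0.1034, 0.0257]
ee_rot: [[0.99, 0.141, 0.001], [0.141, -0.99, -0.001], [0.001, 0.001, -1.0]]
wrist_force: [-1.8, -1.4, 5.0]
opening: 0.0634
```

>>> {"method": "servo_tool", "body": {"motion": [[0, 0, 0, 0], [0, 0, 0, 0], [0, 0, 0, 0]], "gripper": 80}}

```text
t: 30.25
position: [0.5554, -0.1028, 0.0246]
ee_rot: [[0.99, 0.141, 0.0], [0.141, -0.99, 0.0], [0.0, -0.0, -1.0]]
wrist_force: [0.5, -0.9, -0.2]
opening: 0.0793
```

>>> {"method": "servo_tool", "body": {"motion": [[0, 0, -20, 0], [0, 0, -35, 0], [0, 0, -40, 0], [0, 0, -40, 0], [0, 0, -40, 0], [0, 0, 0, 0], [0, 0, 0, 0]]}}

```text
t: 30.95
position: [0.5558, -0.103, 0.2005]
ee_rot: [[0.99, 0.141, 0.002], [0.141, -0.99, -0.001], [0.002, 0.001, -1.0]]
wrist_force: [0.6, -0.1, -0.8]
opening: 0.0802
```

```bash
python3 - <<'E'
from h import *
w=snap('wrist','w23.png'); rel(J(-.029,0,.2),98.1-180)
b=snap('side','b23.png')
E
```

```text
t 31.0 pos [ 0.5549 -0.1027  0.199 ] yaw_y -81.9 q6 60.1 open 80.0
shift xyz mm [-75.7, -55.4, -1.0] turn rad (ccw world = negative tool z) 0.0
```

View pics/w23.png

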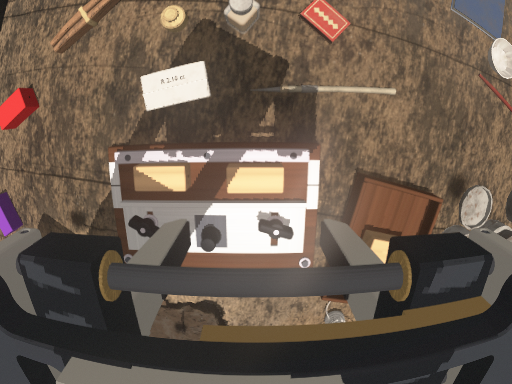

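View pics/b23.png

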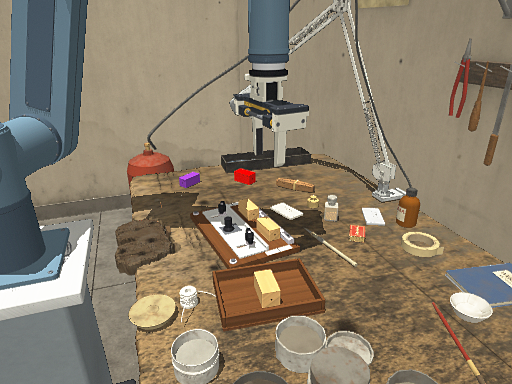

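Both 30 mm blanks lie in the channel and the 34 mm one is in the tray; nothing else has moved. Next the fence: get the post height.

```bash
python3 - <<'E'
from h import *
w=snap('wrist'); np.save('w24.npy',w,allow_pickle=True)
crop(w,100,140,330,275,3.4,'w24c.png')
b=snap('side'); crop(b,180,190,300,270,6,'b24.png')
E
```

```text
(no output)
```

View pics/w24c.png

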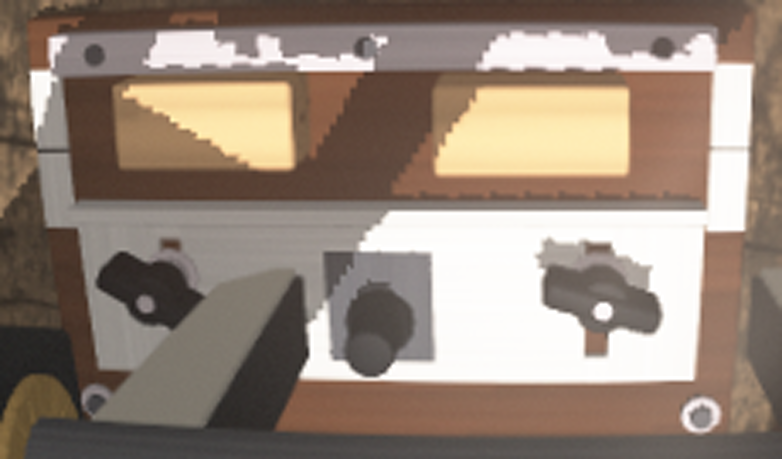

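View pics/b24.png

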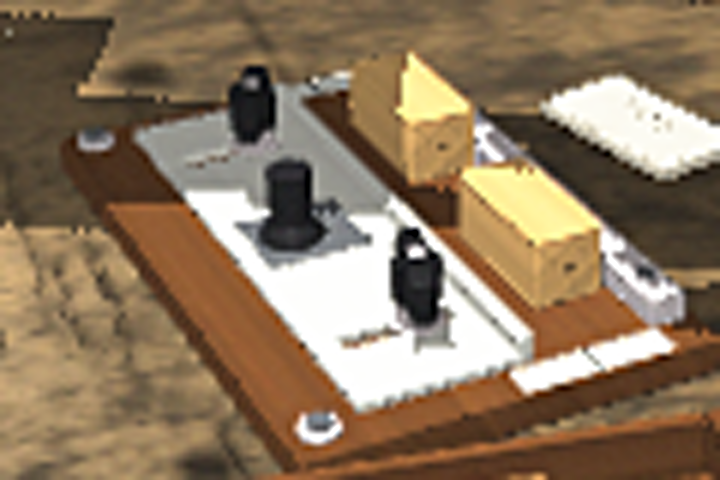

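```bash
python3 - <<'E'
from h import *
a=np.load('w13.npy',allow_pickle=True).item(); b=np.load('w24.npy',allow_pickle=True).item()
for n,p,q in [('post',(210,290),(371,354)),('kL',(201,105),(145,303)),('kR',(286,462),(602,312))]:
    P,e=tri(ray(a,150+p[0]/2.5,p[1]/2.5,True),ray(b,100+q[0]/3.4,140+q[1]/3.4,True)); print(n,P.round(4),e.round(4),toJ(P).round(4))
f=lambda x,y,z: toJ(onz(b,100+x/3.4,140+y/3.4,z,True)).round(4)
print('blankL corners',[f(*p,.046) for p in [(113,84),(295,84),(297,170),(119,170)]])
print('blankR',[f(*p,.046) for p in [(433,87),(629,87),(629,175),(433,175)]])
print('marks',f(52,150,.016),f(735,149,.016),'fence edge',f(75,203,.016),f(705,207,.016))
E
```

```text
post [ 0.4725 -0.0594  0.056 ] 0.0024 [-0.0288 -0.001 ]
kL [0.476  0.0214 0.0528] 0.0004 [-0.014   0.0786]
kR [ 0.4977 -0.135   0.053 ] 0.0009 [-0.0145 -0.0793]
blankL corners [array([0.0624, 0.0852]), array([0.0612, 0.0206]), array([0.0323, 0.0215]), array([0.0323, 0.0858])]
blankR [array([ 0.0598, -0.0246]), array([ 0.0599, -0.0874]), array([ 0.0307, -0.0881]), array([ 0.0306, -0.024 ])]
marks [0.0324 0.1272] [ 0.0324 -0.1294] fence edge [0.0113 0.1196] [ 0.0107 -0.1194]
```

>>> {"method": "servo_tool", "body": {"motion": [[-15, -11, 0, 0], [-20, -15, 0, 0], [-20, -15, 0, 0], [-20, -14, 0, 0], [0, 0, 0, -0.14], [0, 0, 0, -0.14], [0, 0, 0, -0.14], [0, 0, 0, -0.14], [0, 0, 0, -0.14], [0, 0, 0, -0.14], [0, 0, 0, -0.14]], "gripper": 45}}

```text
t: 32.25
position: [0.4727, -0.0588, 0.1983]
ee_rot: [[0.429, 0.903, -0.003], [0.903, -0.429, 0.001], [-0.0, -0.003, -1.0]]
wrist_force: [-0.3, 0.3, 0.5]
opening: 0.045
```

>>> {"method": "servo_tool", "body": {"motion": [[0, 0, 20, -0.14], [0, 0, 30, -0.14], [0, 0, 20, -0.14], [0, 0, 20, -0.14], [0, 0, 0, -0.031], [0, 0, 0, 0], [0, 0, 0, 0]]}}

```text
t: 32.95
position: [0.4731, -0.059, 0.1091]
ee_rot: [[-0.14, 0.99, -0.001], [0.99, 0.14, 0.0], [0.001, -0.001, -1.0]]
wrist_force: [-0.6, 0.2, 0.5]
opening: 0.045
```

```bash
python3 - <<'E'
from h import *
w=snap('wrist','w25.png'); rel(J(-.0288,0,.032),8.1)
E
```

```text
t 33.0 pos [ 0.4734 -0.0591  0.1095] yaw_y 8.1 q6 -28.6 open 44.9
shift xyz mm [0.8, -0.9, 77.5] turn rad (ccw world = negative tool z) -0.0
```

View pics/w25.png

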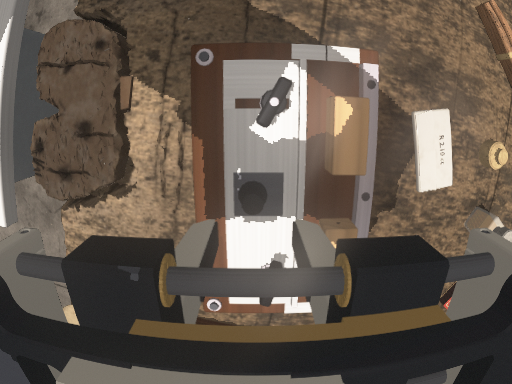

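```bash
python3 - <<'E'
from h import *
w=snap('wrist'); print(proj(w,J(-.0288,0,.056),True),proj(w,J(-.0288,0,.024),True))
crop(w,190,40,390,240,3,'w26c.png')
E
```

```text
(np.float64(255.03199743473365), np.float64(206.06067137605888)) (np.float64(254.997372843237), np.float64(195.04101751169546))
```

View pics/w26c.png

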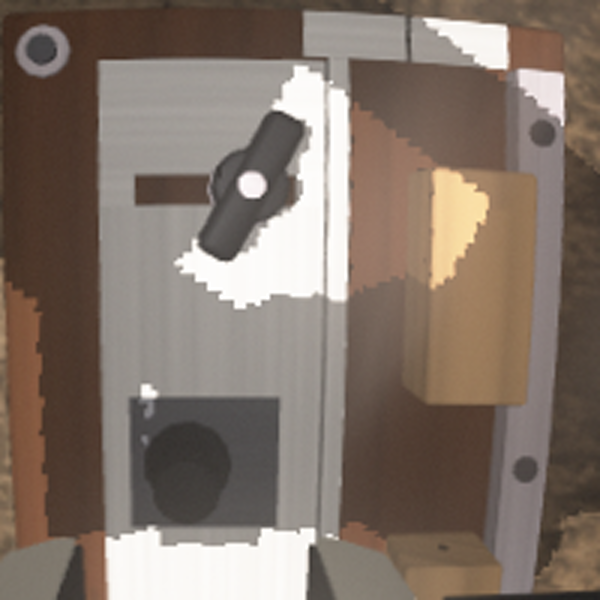

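>>> {"method": "servo_tool", "body": {"motion": [[1, -1, 25, 0], [0, -1, 25, 0], [0, 0, 20, 0], [0, 0, 7, 0], [0, 0, 0, 0], [0, 0, 0, 0]]}}

```text
t: 33.65
position: [0.472, -0.0586, 0.0335]
ee_rot: [[-0.141, 0.99, 0.001], [0.99, 0.141, -0.0], [-0.001, 0.001, -1.0]]
wrist_force: [-0.2, -1.4, 0.2]
opening: 0.0451
```

>>> {"method": "servo_tool", "body": {"motion": [[0, 0, 0, 0], [0, 0, 0, 0], [0, 0, 0, 0], [0, 0, 0, 0]], "gripper": 5, "squeeze": 20}}

```text
t: 34.05
position: [0.4713, -0.0584, 0.033]
ee_rot: [[-0.142, 0.99, 0.0], [0.99, 0.142, -0.0], [-0.0, 0.0, -1.0]]
wrist_force: [-1.0, -0.0, 2.3]
opening: 0.0177
```

```bash
python3 - <<'E'
from h import *
w=snap('wrist'); np.save('w27.npy',w,allow_pickle=True); st=arm.get_state(); print(toJ(st['position']),st['opening'],np.round(st['wrist_force'],1))
rel(J(-.0288,0,.032),8.1)
crop(w,150,40,450,240,2.6,'w27c.png')
E
```

```text
[-0.02988286  0.00014695] 0.017696085178838247 [-0.7 -0.8  3.9]
t 34.1 pos [ 0.4713 -0.0585  0.033 ] yaw_y 8.1 q6 -28.7 open 17.7
shift xyz mm [-0.1, 1.1, 1.0] turn rad (ccw world = negative tool z) 0.001
```

View pics/w27c.png

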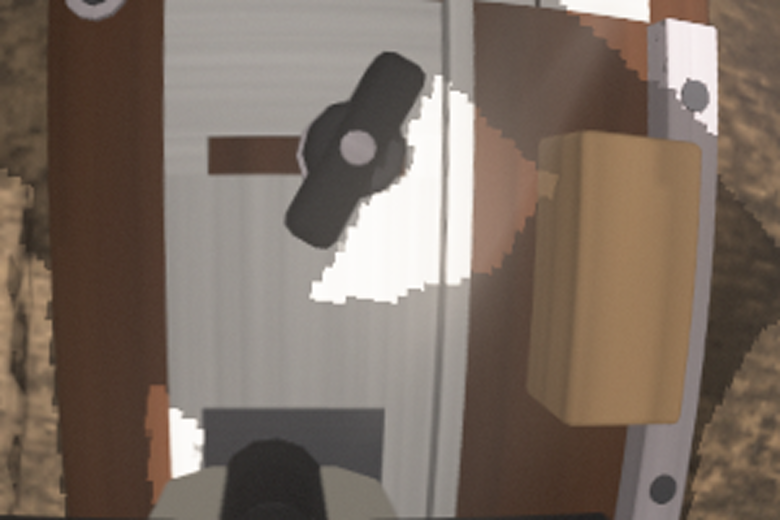

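```bash
python3 - <<'E'
from h import *
w=np.load('w27.npy',allow_pickle=True).item()
f=lambda x,y,z: toJ(onz(w,150+x/2.6,40+y/2.6,z,True)).round(4)
print('mark',f(538,3,.016),'fence',f(472,8,.028),f(472,270,.028),'blank',f(580,132,.046),f(567,425,.046),f(702,143,.046),f(683,420,.046))
E
```

```text
mark [0.0337 0.1208] fence [0.0136 0.1147] [0.0142 0.0545] blank [0.0323 0.0859] [0.0333 0.0232] [0.0623 0.0866] [0.0631 0.024 ]
```

>>> {"method": "servo_tool", "body": {"motion": [[0, 2, 0, 0], [0, 3, 0, 0], [0, 3, 0, 0], [0, 3, 0, 0], [0, 2, 0, 0], [0, 2, 0, 0], [0, 1, 0, 0], [0, 0, 0, 0], [0, 0, 0, 0]]}}

```text
t: 35.0
position: [0.487, -0.0562, 0.033]
ee_rot: [[-0.142, 0.99, -0.0], [0.99, 0.142, -0.0], [-0.0, -0.0, -1.0]]
wrist_force: [-3.0, -0.5, 5.2]
opening: 0.0173
```

```bash
python3 - <<'E'
from h import *
w=snap('wrist'); np.save('w28.npy',w,allow_pickle=True); st=arm.get_state(); print(toJ(st['position']),st['opening'],np.round(st['wrist_force'],1))
crop(w,150,0,410,200,3,'w28c.png')
E
```

```text
[-0.01398831  0.00016562] 0.017185820022223453 [-3.4 -0.4  5.8]
```

View pics/w28c.png

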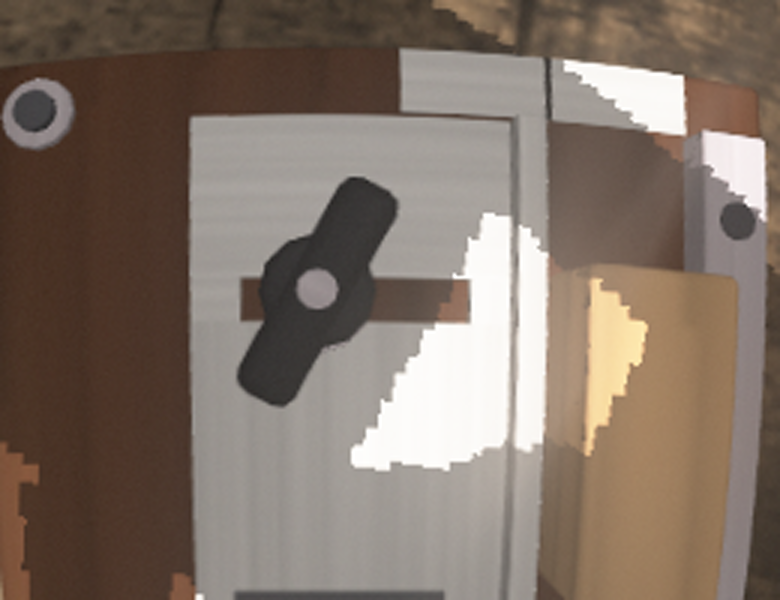

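```bash
python3 - <<'E'
from h import *
w=np.load('w28.npy',allow_pickle=True).item()
f=lambda x,y,z: toJ(onz(w,150+x/3,0+y/3,z,True)).round(4)
print('mark',f(547.5,60,.016),f(549.5,117,.016),'fence z28',f(549,128,.028),f(545,400,.028),'fence z16',f(549,128,.016),'blank',f(583,265,.046),f(738,280,.046))
print(proj(w,J(.034,.11,.028),True),proj(w,J(.034,.11,.016),True))
E
```

```text
mark [0.0336 0.1337] [0.0337 0.1206] fence z28 [0.0303 0.115 ] [0.0299 0.0607] fence z16 [0.0335 0.1181] blank [0.0316 0.0859] [0.0622 0.0858]
(np.float64(339.12399919919204), np.float64(51.28336684964282)) (np.float64(333.9145289279779), np.float64(55.004482088219476))
```

>>> {"method": "servo_tool", "body": {"motion": [[0, 1, 0, 0], [0, 0.5, 0, 0], [0, 0.5, 0, 0], [0, 0.5, 0, 0], [0, 0, 0, 0], [0, 0, 0, 0]]}}

```text
t: 35.65
position: [0.4892, -0.0559, 0.033]
ee_rot: [[-0.142, 0.99, -0.001], [0.99, 0.142, -0.0], [-0.0, -0.001, -1.0]]
wrist_force: [-3.5, -0.9, 6.2]
opening: 0.0176
```

```bash
python3 - <<'E'
from h import *
w=snap('wrist'); np.save('w29.npy',w,allow_pickle=True); st=arm.get_state(); print(toJ(st['position']),st['opening'],np.round(st['wrist_force'],1))
crop(w,270,0,410,120,5,'w29c.png')
E
```

```text
[-0.01179455  0.0002013 ] 0.01762844840577759 [-3.9 -0.8  5.8]
```

View pics/w29c.png

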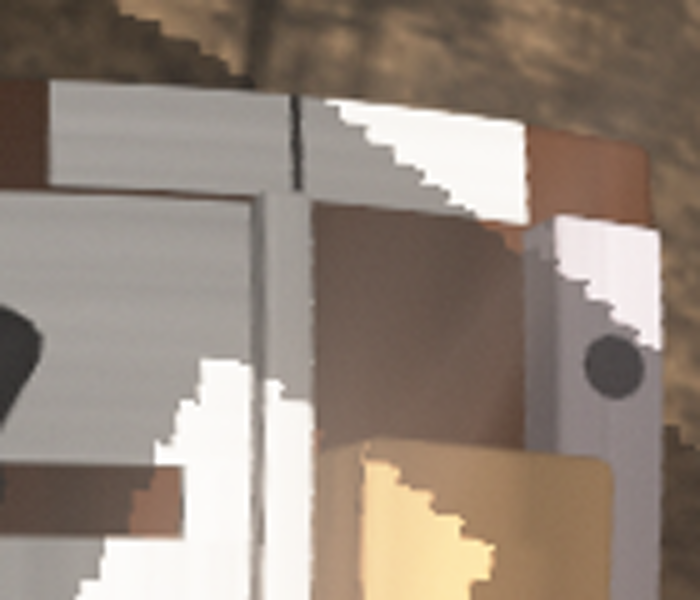

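>>> {"method": "servo_tool", "body": {"motion": [[0, 0.5, 0, 0], [0, 0.5, 0, 0], [0, 0.4, 0, 0], [0, 0, 0, 0], [0, 0, 0, 0]]}}

```text
t: 36.2
position: [0.4902, -0.0557, 0.033]
ee_rot: [[-0.142, 0.99, -0.001], [0.99, 0.142, -0.0], [-0.0, -0.001, -1.0]]
wrist_force: [-4.4, -0.8, 6.5]
opening: 0.0177
```

```bash
python3 - <<'E'
from h import *
w=snap('wrist'); np.save('w30.npy',w,allow_pickle=True); st=arm.get_state(); print(toJ(st['position']),st['opening'],np.round(st['wrist_force'],1))
crop(w,270,0,410,120,5,'w30c.png')
E
```

```text
[-0.01070019  0.00015374] 0.017679356815442433 [-3.9 -0.8  6.8]
```

View pics/w30c.png

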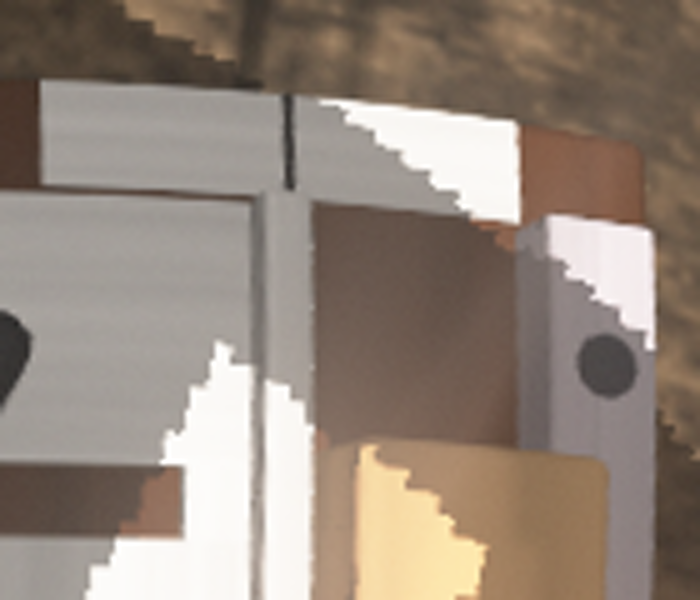

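```bash
python3 - <<'E'
from h import *
w=np.load('w30.npy',allow_pickle=True).item()
f=lambda x,y,z: toJ(onz(w,270+x/5,0+y/5,z,True)).round(4)
print('mark',f(290,187,.016),f(286,98,.016),'fence z28',f(313,206,.028),f(314,440,.028),'blank top L/R',f(360,445,.046),f(608,460,.046),'stop top front edge',f(545,215,.028),f(551,455,.028))
E
```

```text
mark [0.0336 0.1214] [0.0334 0.1336] fence z28 [0.0334 0.1159] [0.0333 0.0875] blank top L/R [0.0336 0.0855] [0.0626 0.0863] stop top front edge [0.0631 0.1182] [0.0635 0.088 ]
```

Fence edge 33.4 mm vs mark 33.5 mm in the same view, with the left blank within ~0.7 mm of the stop. Release and check from above.

>>> {"method": "servo_tool", "body": {"motion": [[0, 0, 0, 0], [0, 0, 0, 0], [0, 0, 0, 0]], "gripper": 45}}

```text
t: 36.55
position: [0.4911, -0.0555, 0.0325]
ee_rot: [[-0.141, 0.99, 0.0], [0.99, 0.141, 0.0], [0.0, 0.0, -1.0]]
wrist_force: [0.3, -0.1, -0.0]
opening: 0.0373
```

>>> {"method": "servo_tool", "body": {"motion": [[0, 0, -25, 0], [-15, 0, -40, 0], [-25, 0, -40, 0], [-25, 0, -40, 0], [-15, 0, -20, 0], [0, 0, 0, 0], [0, 0, 0, 0]]}}

```text
t: 37.25
position: [0.5019, -0.1344, 0.1969]
ee_rot: [[-0.141, 0.99, -0.0], [0.99, 0.141, 0.001], [0.001, -0.0, -1.0]]
wrist_force: [-0.3, 0.2, 0.4]
opening: 0.0449
```

```bash
python3 - <<'E'
from h import *
w=snap('wrist'); np.save('w31.npy',w,allow_pickle=True); st=arm.get_state(); rel(J(-.014,.08,.1),8.1)
crop(w,150,0,390,240,2.5,'w31c.png')
E
```

```text
t 37.3 pos [ 0.5013 -0.1337  0.1961] yaw_y 8.1 q6 -35.4 open 44.5
shift xyz mm [158.4, -3.0, 96.4] turn rad (ccw world = negative tool z) 0.0
```

View pics/w31c.png

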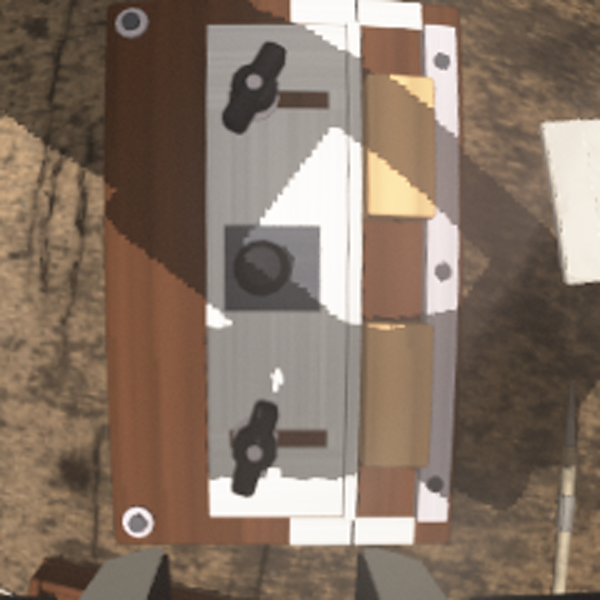

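```bash
python3 - <<'E'
from h import *
w=np.load('w31.npy',allow_pickle=True).item()
f=lambda x,y,z: toJ(onz(w,150+x/2.5,0+y/2.5,z,True))
print('marks',f(357,10,.016),f(355,530,.016),'fence',f(361,30,.028),f(358,515,.028))
print('blanks L',f(366,80,.046),f(436,78,.046),f(366,214,.046),f(434,218,.046),'R',f(362,325,.046),f(432,322,.046),f(362,465,.046),f(430,467,.046))
print('stop top edge',f(424,30,.028),f(419,520,.028))
g=w['frame'][:,:,:].astype(int).sum(2)
for n,(x0,y0,x1,y1) in {'L':(215,35,295,140),'R':(220,395,290,505)}.items():
    X0,Y0,X1,Y1=[int(v/2.5) for v in (x0,y0,x1,y1)]; X0+=150;X1+=150
    m=(g[Y0:Y1,X0:X1]<190).astype(np.uint8)
    n_,lab,st,c=cv2.connectedComponentsWithStats(m); k=1+np.argmax(st[1:,4])
    ys,xs=np.where(lab==k)
    P=np.array([toJ(onz(w,x+X0,y+Y0,.053,True)) for x,y in zip(xs,ys)])
    ctr=P.mean(0); u,s,v=np.linalg.svd(P-ctr); d=v[0]; a=np.degrees(np.arctan2(d[1],d[0]))%180
    t=(P-ctr)@d
    print(n,'centre',ctr.round(4),'bar angle in jig',a.round(1),'len',np.ptp(t).round(4),'knob',(1.3-np.radians(a)).round(3))
E
```

```text
marks [0.0335663  0.12818175] [ 0.03471318 -0.12674079] fence [0.03365095 0.11317903] [ 0.03428953 -0.11514424]
blanks L [0.03300615 0.08298763] [0.06373328 0.08601568] [0.03264424 0.02311969] [0.06220995 0.02264306] R [ 0.03135656 -0.02470655] [ 0.06202335 -0.02265633] [ 0.03284131 -0.08628722] [ 0.06377762 -0.08715798]
stop top edge [0.06299918 0.11532821] [ 0.06417308 -0.11786053]
L centre [-0.0151  0.0767] bar angle in jig 62.8 len 0.042 knob 0.204
R centre [-0.0149 -0.0763] bar angle in jig 72.5 len 0.0412 knob 0.035
```

>>> {"method": "servo_tool", "body": {"motion": [[0, 0, 0, 0.14], [0, 0, 0, 0.14], [0, 0, 0, 0.025], [0, 0, 0, 0], [0, 0, 0, 0]], "gripper": 32}}

```text
t: 37.8
position: [0.5019, -0.1341, 0.1968]
ee_rot: [[0.159, 0.987, -0.001], [0.987, -0.159, 0.001], [0.001, -0.002, -1.0]]
wrist_force: [-0.9, -0.0, 0.5]
opening: 0.0324
```

```bash
python3 - <<'E'
from h import *
rel(J(-.014,-.08,.1),-9.4)
E
```

```text
t 37.8 pos [ 0.5019 -0.1341  0.1968] yaw_y -9.2 q6 -18.1 open 32.4
shift xyz mm [-2.1, -3.1, 96.8] turn rad (ccw world = negative tool z) 0.004
```

>>> {"method": "servo_tool", "body": {"motion": [[-1, -1, 30, 0.004], [-1, -1, 35, 0], [0, -1, 32, 0], [0, 0, 30, 0], [0, 0, 20, 0], [0, 0, 12, 0], [0, 0, 0, 0], [0, 0, 0, 0]]}}

```text
t: 38.6
position: [0.4995, -0.1364, 0.0392]
ee_rot: [[0.166, 0.986, 0.001], [0.986, -0.166, -0.0], [-0.0, 0.001, -1.0]]
wrist_force: [-0.4, 0.1, -0.4]
opening: 0.0325
```

```bash
python3 - <<'E'
from h import *
rel(J(-.014,-.08,.036),-9.4)
w=snap('wrist','w32.png'); print(arm.get_state()['wrist_force'])
E
```

```text
t 38.6 pos [ 0.4995 -0.1364  0.0392] yaw_y -9.5 q6 -18.1 open 32.5
shift xyz mm [0.6, -1.3, 3.2] turn rad (ccw world = negative tool z) -0.002
[ 0.28262006 -0.73436843  0.51846644]
```

View pics/w32.png

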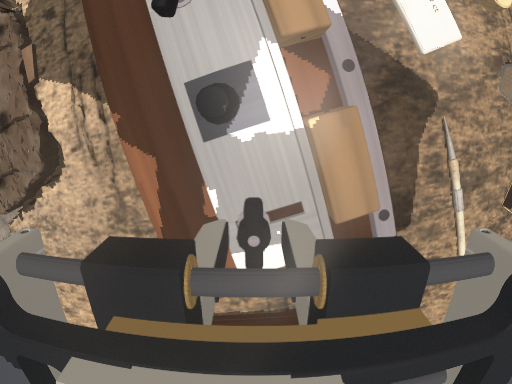

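The bar at px (254,232) is centred and upright between the fingers. Grip and turn clockwise.

>>> {"method": "servo_tool", "body": {"motion": [[1, -1, 3, 0], [0, 0, 0, 0], [0, 0, 0, 0], [0, 0, 0, 0]], "gripper": 3, "squeeze": 50}}

```text
t: 39.05
position: [0.4987, -0.1352, 0.0361]
ee_rot: [[0.166, 0.986, 0.001], [0.986, -0.166, -0.0], [-0.0, 0.001, -1.0]]
wrist_force: [0.9, -0.2, 1.2]
opening: 0.0103
```

>>> {"method": "servo_tool", "body": {"motion": [[0, 0, 0, 0.06], [0, 0, 0, 0.1], [0, 0, 0, 0.1], [0, 0, 0, 0.1], [0, 0, 0, 0.1], [0, 0, 0, 0.1], [0, 0, 0, 0.1], [0, 0, 0, 0], [0, 0, 0, 0]]}}

```text
t: 39.95
position: [0.4991, -0.1354, 0.0358]
ee_rot: [[0.734, 0.679, 0.002], [0.679, -0.734, -0.001], [0.001, 0.002, -1.0]]
wrist_force: [4.5, -1.3, -4.4]
opening: 0.0104
```

```bash
python3 - <<'E'
from h import *
rel(J(-.014,-.08,.036),-9.4)
st=arm.get_state(); print(np.round(st['wrist_force'],1),np.round(st['torque'],2))
w=snap('wrist','w33.png')
E
```

```text
t 40.0 pos [ 0.4991 -0.1354  0.0358] yaw_y -47.2 q6 19.7 open 10.4
shift xyz mm [-0.7, -0.4, -0.2] turn rad (ccw world = negative tool z) -0.661
[ 4.5 -1.3 -4.4] [-0.2  -0.7  -0.04]
```

View pics/w33.png

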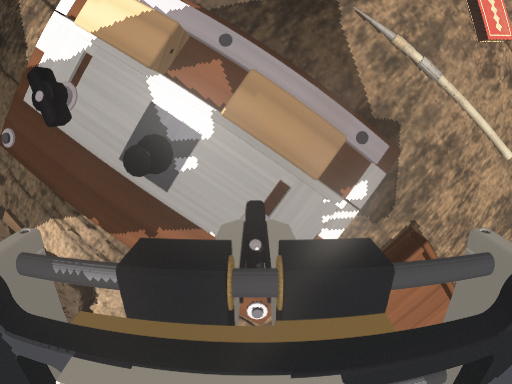

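>>> {"method": "servo_tool", "body": {"motion": [[0, 0, 0, 0.08], [0, 0, 0, 0.1], [0, 0, 0, 0.1], [0, 0, 0, 0.1], [0, 0, 0, 0.1], [0, 0, 0, 0.08], [0, 0, 0, 0.05], [0, 0, 0, 0], [0, 0, 0, 0]]}}

```text
t: 40.9
position: [0.4992, -0.1358, 0.0356]
ee_rot: [[0.991, 0.135, 0.002], [0.135, -0.991, -0.001], [0.002, 0.002, -1.0]]
wrist_force: [6.8, -2.1, -7.4]
opening: 0.0105
```

```bash
python3 - <<'E'
from h import *
rel(J(-.014,-.08,.036),-81.9)
st=arm.get_state(); print(np.round(st['wrist_force'],1),np.round(st['torque'],2))
w=snap('wrist','w34.png')
E
```

```text
t 40.9 pos [ 0.4992 -0.1358  0.0356] yaw_y -82.2 q6 54.7 open 10.5
shift xyz mm [-0.9, -0.3, -0.4] turn rad (ccw world = negative tool z) -0.006
[ 6.8 -2.1 -7.4] [-0.45 -0.88  0.04]
```

View pics/w34.png

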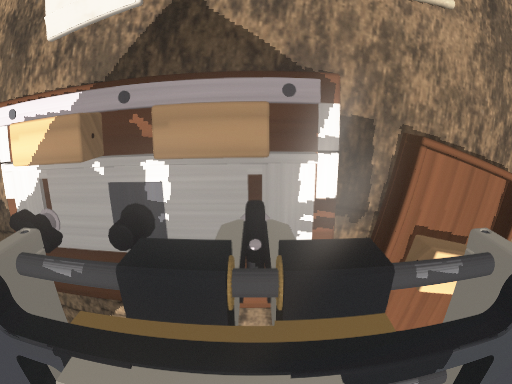

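Right knob's bar now lies along jig x. Release, on to the left knob.

>>> {"method": "servo_tool", "body": {"motion": [[0, 0, 0, 0], [0, 0, 0, 0], [0, 0, 0, 0], [0, 0, -30, 0], [0, 0, -40, 0], [0, 0, -40, 0], [0, 0, 0, 0], [0, 0, 0, 0]], "gripper": 32}}

```text
t: 41.75
position: [0.4984, -0.1351, 0.1466]
ee_rot: [[0.991, 0.134, 0.002], [0.134, -0.991, -0.001], [0.002, 0.001, -1.0]]
wrist_force: [-0.7, 0.4, -0.2]
opening: 0.032
```

>>> {"method": "servo_tool", "body": {"motion": [[0, 0, 0, -0.14], [0, 0, 0, -0.14], [0, 0, 0, -0.14], [0, 0, 0, -0.14], [0, 0, 0, -0.14], [0, 0, 0, -0.14], [0, 0, 0, -0.14], [0, 0, 0, -0.12], [0, 0, 0, 0], [0, 0, 0, 0]]}}

```text
t: 42.75
position: [0.4973, -0.1346, 0.1444]
ee_rot: [[0.334, 0.943, -0.002], [0.943, -0.334, 0.001], [0.0, -0.003, -1.0]]
wrist_force: [0.0, 0.3, 0.1]
opening: 0.0318
```

```bash
python3 - <<'E'
from h import *
rel(J(-.014,.08,.14),-19.1)
w=snap('wrist','w35.png');np.save('w35.npy',w,allow_pickle=True)
E
```

```text
t 42.8 pos [ 0.4973 -0.1346  0.1444] yaw_y -19.5 q6 -8.1 open 31.8
shift xyz mm [141.2, -72.8, 4.6] turn rad (ccw world = negative tool z) -0.007
```

View pics/w35.png

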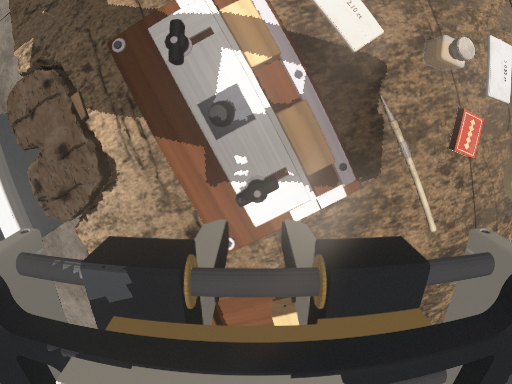

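>>> {"method": "servo_tool", "body": {"motion": [[28, -14, 0, -0.007], [28, -15, 0, 0], [28, -15, 0, 0], [28, -15, 0, 0], [29, -14, 0, 0], [0, 0, 20, 0], [0, 0, 25, 0], [0, 0, 0, 0], [0, 0, 0, 0]]}}

```text
t: 43.7
position: [0.4747, 0.022, 0.1005]
ee_rot: [[0.325, 0.946, -0.002], [0.946, -0.325, 0.0], [-0.0, -0.002, -1.0]]
wrist_force: [-0.2, 0.0, -0.3]
opening: 0.0321
```

```bash
python3 - <<'E'
from h import *
rel(J(-.014,.08,.037),-19.1)
w=snap('wrist','w36.png');np.save('w36.npy',w,allow_pickle=True)
E
```

```text
t 43.7 pos [0.4747 0.022  0.1005] yaw_y -19.0 q6 8.2 open 32.1
shift xyz mm [1.1, 0.9, 63.5] turn rad (ccw world = negative tool z) 0.002
```

View pics/w36.png

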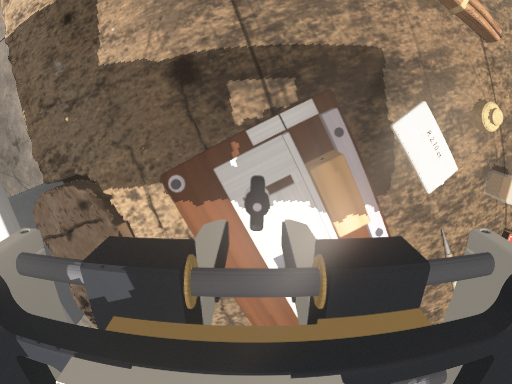

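>>> {"method": "servo_tool", "body": {"motion": [[1, 1, 20, 0], [0, 0, 22, 0], [0, 0, 16, 0], [0, 0, 6, 0], [0, 0, 0, 0], [0, 0, 0, 0]]}}

```text
t: 44.35
position: [0.4772, 0.0223, 0.0377]
ee_rot: [[0.324, 0.946, 0.002], [0.946, -0.324, -0.0], [0.0, 0.002, -1.0]]
wrist_force: [-0.1, 0.8, 0.5]
opening: 0.0314
```

>>> {"method": "servo_tool", "body": {"motion": [[0, 0, 0, 0], [0, 0, 0, 0], [0, 0, 0, 0], [0, 0, 0, 0]], "gripper": 3, "squeeze": 50}}

```text
t: 44.75
position: [0.4763, 0.0227, 0.0371]
ee_rot: [[0.324, 0.946, 0.0], [0.946, -0.324, 0.0], [0.0, 0.0, -1.0]]
wrist_force: [-0.8, 1.4, 4.0]
opening: 0.0105
```

```bash
python3 - <<'E'
from h import *
rel(J(-.014,.08,.037),-81.9)
w=snap('wrist','w37.png')
E
```

```text
t 44.8 pos [0.4763 0.0227 0.0371] yaw_y -18.9 q6 8.2 open 10.5
shift xyz mm [-0.1, -0.5, 0.1] turn rad (ccw world = negative tool z) 1.099
```

View pics/w37.png

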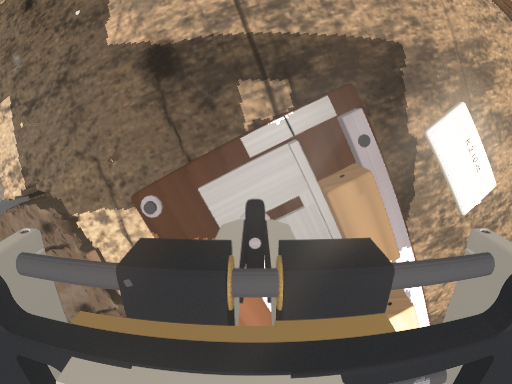

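Gripped. Turn clockwise by about 1.1 rad.

>>> {"method": "servo_tool", "body": {"motion": [[0, 0, 0, 0.07], [0, 0, 0, 0.1], [0, 0, 0, 0.1], [0, 0, 0, 0.1], [0, 0, 0, 0.1], [0, 0, 0, 0.1], [0, 0, 0, 0.1], [0, 0, 0, 0.1], [0, 0, 0, 0.1], [0, 0, 0, 0.1], [0, 0, 0, 0.08], [0, 0, 0, 0.06]]}}

```text
t: 46.0
position: [0.4764, 0.0224, 0.0367]
ee_rot: [[0.992, 0.128, 0.0], [0.128, -0.992, -0.0], [0.0, 0.0, -1.0]]
wrist_force: [-0.6, -0.7, 0.2]
opening: 0.0107
```

>>> {"method": "servo_tool", "body": {"motion": [[0, 0, 0, 0], [0, 0, 0, 0], [0, 0, 0, 0]]}}

```text
t: 46.3
position: [0.4764, 0.0225, 0.0367]
ee_rot: [[0.991, 0.132, 0.0], [0.132, -0.991, -0.0], [0.0, 0.0, -1.0]]
wrist_force: [-0.4, -1.0, -0.3]
opening: 0.0108
```

```bash
python3 - <<'E'
from h import *
rel(J(-.014,.08,.037),-81.9)
st=arm.get_state(); print(np.round(st['wrist_force'],1),np.round(st['torque'],2))
w=snap('wrist','w38.png')
E
```

```text
t 46.3 pos [0.4764 0.0225 0.0367] yaw_y -82.4 q6 71.7 open 10.8
shift xyz mm [-0.6, -0.4, -0.3] turn rad (ccw world = negative tool z) -0.009
[-0.4 -1.  -0.3] [-0.27  0.18  0.18]
```

View pics/w38.png

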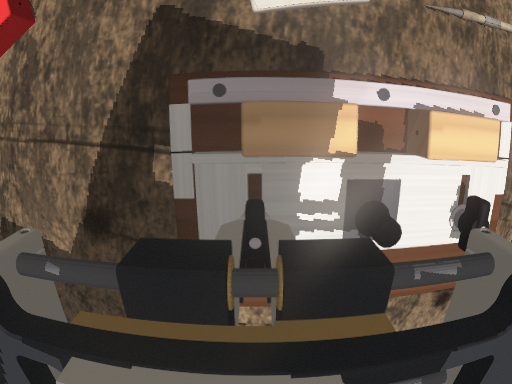

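>>> {"method": "servo_tool", "body": {"motion": [[0, 0, 0, 0], [0, 0, 0, 0], [0, 0, 0, 0], [0, 0, -30, 0], [0, 0, -40, 0], [0, 0, -40, 0], [0, 0, -40, 0], [0, 30, -14, 0], [0, 40, 0, 0], [0, 40, 0, 0], [0, 40, 0, 0], [0, 10, 0, 0]], "gripper": 32}}

```text
t: 47.55
position: [0.4976, -0.1396, 0.2006]
ee_rot: [[0.992, 0.127, 0.001], [0.127, -0.992, -0.001], [0.0, 0.001, -1.0]]
wrist_force: [0.4, 0.0, -0.4]
opening: 0.0316
```

>>> {"method": "servo_tool", "body": {"motion": [[0, 0, 0, -0.14], [0, 0, 0, -0.14], [0, 0, 0, -0.14], [0, 0, 0, -0.14], [0, 0, 0, -0.14], [0, 0, 0, -0.14], [0, 0, 0, -0.14], [0, 0, 0, -0.14], [0, 0, 0, -0.14], [0, 0, 0, -0.14], [0, 0, 0, -0.14], [0, 0, 0, -0.03]]}}

```text
t: 48.75
position: [0.497, -0.1352, 0.2005]
ee_rot: [[-0.132, 0.991, -0.0], [0.991, 0.132, 0.001], [0.001, -0.0, -1.0]]
wrist_force: [-0.4, -0.1, -0.6]
opening: 0.0319
```

>>> {"method": "servo_tool", "body": {"motion": [[0, 0, 0, 0], [0, 0, 0, 0], [0, 0, 0, 0]]}}

```text
t: 49.05
position: [0.4971, -0.1359, 0.2006]
ee_rot: [[-0.128, 0.992, -0.0], [0.992, 0.128, 0.0], [0.0, -0.0, -1.0]]
wrist_force: [-0.4, -0.7, 0.1]
opening: 0.0318
```

```bash
python3 - <<'E'
from h import *
rel(J(-.01,-.08,.2),8.1)
w=snap('wrist');np.save('w39.npy',w,allow_pickle=True)
crop(w,150,0,390,240,2.5,'w39c.png')
b=snap('side','b39.png')
E
```

```text
t 49.0 pos [ 0.4971 -0.1359  0.2006] yaw_y 7.4 q6 -35.1 open 31.8
shift xyz mm [0.2, 5.2, 0.6] turn rad (ccw world = negative tool z) -0.013
```

View pics/w39c.png

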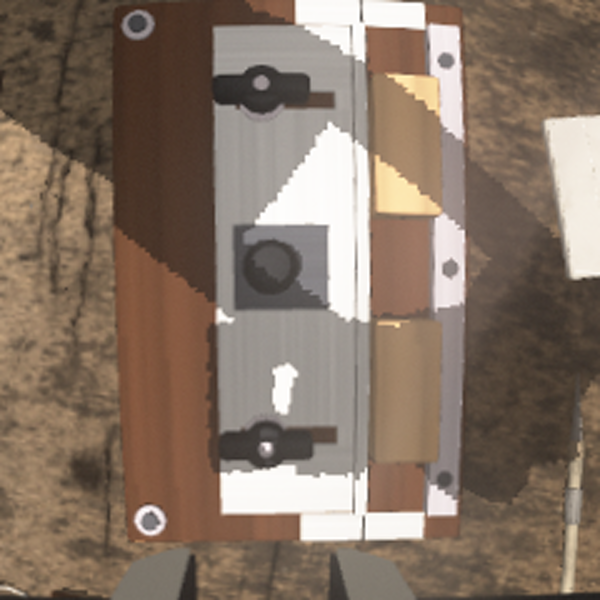

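View pics/b39.png

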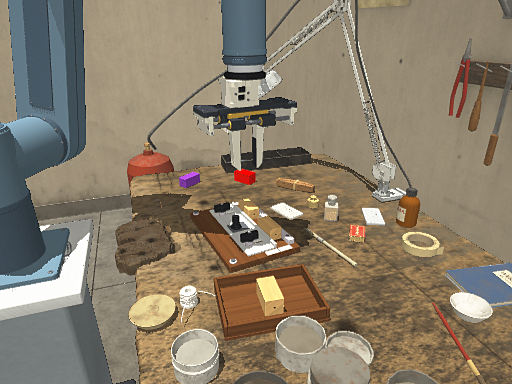

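```bash
python3 - <<'E'
from h import *
w=np.load('w39.npy',allow_pickle=True).item()
f=lambda x,y,z: toJ(onz(w,150+x/2.5,0+y/2.5,z,True)).round(4)
print('marks',f(363,10,.016),f(363,530,.016),'fence',f(367,30,.028),f(367,512,.028))
print('blanks L',f(372,75,.046),f(440,75,.046),f(374,212,.046),f(440,215,.046),'R',f(374,320,.046),f(440,319,.046),f(374,460,.046),f(440,461,.046))
print('stop top edge',f(428,30,.028),f(428,516,.028))
g=w['frame'].astype(int).sum(2)
for n,(x0,y0,x1,y1) in {'L':(205,50,320,125),'R':(218,405,325,470)}.items():
    X0,Y0,X1,Y1=[int(v/2.5) for v in (x0,y0,x1,y1)]; X0+=150;X1+=150
    m=(g[Y0:Y1,X0:X1]<150).astype(np.uint8)
    n_,lab,st,c=cv2.connectedComponentsWithStats(m); k=1+np.argmax(st[1:,4])
    ys,xs=np.where(lab==k)
    P=np.array([toJ(onz(w,x+X0,y+Y0,.05,True)) for x,y in zip(xs,ys)])
    ctr=P.mean(0); u,s,v=np.linalg.svd(P-ctr); d=v[0]; a=(np.degrees(np.arctan2(d[1],d[0]))+90)%180-90
    print(n,ctr.round(4),'bar angle',a.round(1),'len',np.ptp((P-ctr)@d).round(4),'knob',(1.3-np.radians(a)).round(3))
b=snap('side'); crop(b,190,240,350,345,5,'b40.png'); a=snap('scene'); crop(a,140,150,300,340,3.1,'a40.png'); crop(a,240,170,440,290,4,'a41.png')
E
```

```text
marks [0.0347 0.1282] [ 0.0338 -0.1296] fence [0.0345 0.1131] [ 0.0338 -0.1164]
blanks L [0.0334 0.085 ] [0.0637 0.0868] [0.0331 0.023 ] [0.0622 0.0226] R [ 0.0329 -0.0241] [ 0.0623 -0.0233] [ 0.0338 -0.0864] [ 0.0642 -0.0872]
stop top edge [0.0634 0.1149] [ 0.0641 -0.119 ]
L [-0.0289  0.0769] bar angle -31.0 len 0.0187 knob 1.842Traceback (most recent call last):
  File "<stdin>", line 11, in <module>
    return _wrapfunc(a, 'argmax', axis=axis, out=out, **kwds)
    return bound(*args, **kwds)
ValueError: attempt to get argmax of an empty sequence
```

```bash
python3 - <<'E'
from h import *
w=np.load('w39.npy',allow_pickle=True).item()
f=lambda x,y,z: toJ(onz(w,150+x/2.5,0+y/2.5,z,True))
# bar edge endpoints by hand (centre line ends)
for n,p,q in [('L',(216,88),(308,88)),('R',(221,446),(311,443))]:
    d=f(*q,.05)-f(*p,.05); a=np.degrees(np.arctan2(d[1],d[0])); print(n,'angle',a.round(1),'len',np.linalg.norm(d).round(4),'knob',(1.3-np.radians(a)).round(3))
crop(w,225,20,290,55,10,'w40L.png'); crop(w,225,160,290,195,10,'w40R.png')
b=snap('side'); crop(b,190,240,350,345,5,'b40.png'); a=snap('scene'); crop(a,140,150,300,340,3.1,'a40.png'); 
E
cd pics; python3 -c "
import cv2,numpy as np
cv2.imwrite('w40.png',np.vstack([cv2.imread('w40L.png')[:290],cv2.imread('w40R.png')[:290]]))"
```

```text
L angle -0.7 len 0.0389 knob 1.313
R angle 1.2 len 0.0393 knob 1.279
```

View pics/w40.png

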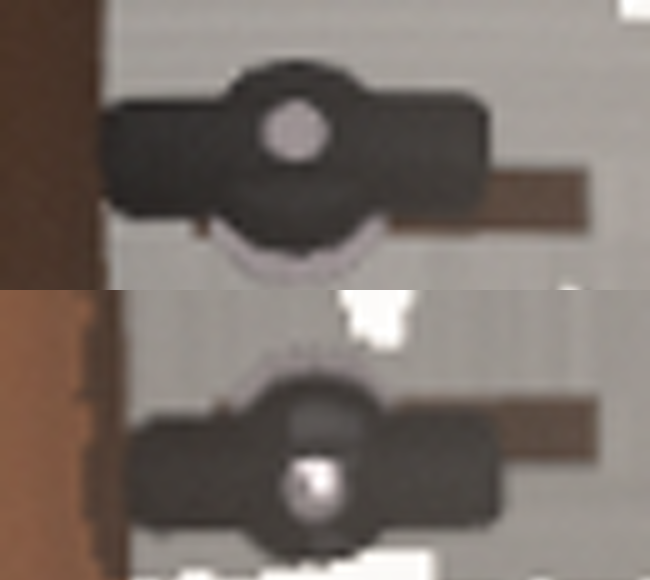

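View pics/b40.png

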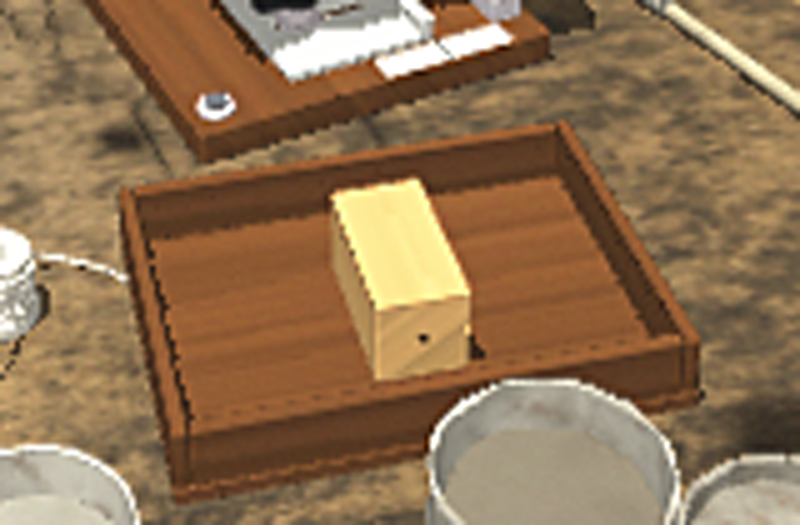

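View pics/a40.png

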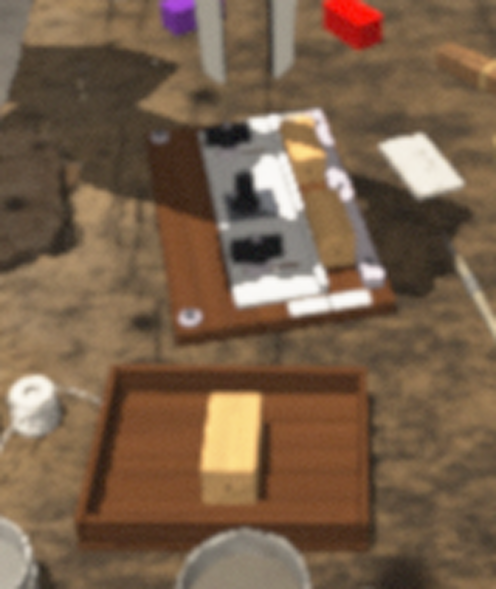

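Both knobs read about 1.3 rad. The fence edge is within 0.3 mm of the marks at both ends. The tray was knocked about 2 cm towards -y at some point, but it is level and still holds its blank. Handing in.

```bash
python3 - <<'E'
from h import *
print(arm.sign_off())
E
```

```text
the job is handed in; nothing more can be done
None
```

The job is done and handed in at about 49 s; hand-in gives no verdict, so the checks below are my own.

- **Blanks:** Only three wooden blanks were present. Two pinched at about 30 mm and one at about 34 mm. The two 30 mm ones lie in the channel against the back stop, and the 34 mm one is in the offcut tray.
- **Fence and knobs:** I slid the fence to the scribed lines, then turned the right knob and then the left one clockwise until their bars lay along the jig's x.
- **Left alone:** I did not touch the purple and red look-alikes or the bystanders.

**Last checks, from the wrist camera:**
- The fence edge is within about 0.3 mm of both scribed lines.
- The blanks sit square and within about 1–2 mm of the stop.
- The knobs read about 1.31 rad (left) and 1.28 rad (right).

**Disagreements:**
- The tray was found shifted about 2 cm towards -y, with no contact from me; it stayed level with its blank inside.
- An automatic colour-mask reading of the knob angles failed. I took those angles by hand from an enlarged picture instead.
- The wrist views carry an offset of up to about 1.5 mm in the jig's x, so I judged the fence against the marks within the same picture.

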